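Finish the pyramid of spice tins in the pantry tray

TASK

Put the two spice tins that stand on the worktop away in the bamboo tray, lying on their sides with their lids to the front like the rest: lay the first into the free saddle of the second row, then crown the pyramid with the other. Set each down gently so that it rests level in the gap between the two tins below, and do not disturb the tins already stacked or the things standing round about.

Things in the scene. Friction and masses are not known exactly. Their poses are not given: they have to be found in the camera images.
- rack: light bamboo tray, 58 mm deep (x), 192 mm long (y), fixed; origin at the centre of its underside, z up, -x its front. Floor 8 mm up; end cheeks 45 mm high, 172 mm apart; lips 16 mm high front and back, 44 mm apart. Holds four tins on their sides, axes along x, lids to the front: three on the floor (centres y = 57, 0, -57, z = 36 mm) and one saddled on them (y = 29, z = 85 mm).
- rack_saddle (a point): where the middle of a tin comes to rest in the free, right-hand saddle of the second row, touching its neighbour: y = -29, z = 85 mm in the tray's frame; the tins have 1 to 2 mm play and settle
- rack_crown (a point): where the middle of the top tin comes to rest, saddled on the two of the second row: y = 0, z = 133 mm in the tray's frame, within 2 mm
- tin_a: loose round slip-lid spice tin, 57 mm diameter, 39 mm tall, about 0.11 kg: plain grey lid above, dark teal band on the body below; straight sided, firm; laid on its side on the level worktop it stays there without rolling, standing lid up at the start; the worktop midway before the tray is clear; origin at the centre of its flat bottom, z axis from bottom to lid
- tin_a_mid (a point): the middle of tin_a: on its axis, 19.5 mm from its bottom
- tin_a_lid (a point): the centre of the outside of tin_a's lid, 39 mm from its bottom
- tin_b: loose round slip-lid spice tin, 57 mm diameter, 39 mm tall, about 0.11 kg: plain grey lid above, dark teal band on the body below; straight sided, firm; laid on its side on the level worktop it stays there without rolling, standing lid up at the start; the worktop midway before the tray is clear; origin at the centre of its flat bottom, z axis from bottom to lid
- tin_b_mid (a point): the middle of tin_b: on its axis, 19.5 mm from its bottom
- tin_b_lid (a point): the centre of the outside of tin_b's lid, 39 mm from its bottom
- tin_1_mid (a point): middle of the same kind of tin already lying in the tray: bottom row, left (+y) end; loose
- tin_2_mid (a point): middle of the same kind of tin already lying in the tray: bottom row, middle; loose
- tin_3_mid (a point): middle of the same kind of tin already lying in the tray: bottom row, right (-y) end; loose
- tin_4_mid (a point): middle of the same kind of tin already lying in the tray: second row, left saddle; loose
- salt_jar: short glass jar with white lid and yellow label, 65 mm diameter, 59 mm tall, standing loose near the work; origin at the centre of its underside
- lime: green lime, 51 x 42 x 42 mm, lying loose near the work; origin at the centre of its underside
- bitters_bottle: small brown dropper bottle, 48 mm diameter, 121 mm tall, loose, behind the tray to the right; origin at the centre of its underside
- measure: brass-coloured hourglass bar measure, 45 mm diameter, 91 mm tall, loose, behind the tray to the left; origin at the centre of its underside
- tin_1: the tin of tin_1_mid; origin at the centre of its flat bottom, z axis from bottom to lid
- tin_2: the tin of tin_2_mid; origin at the centre of its flat bottom, z axis from bottom to lid
- tin_3: the tin of tin_3_mid; origin at the centre of its flat bottom, z axis from bottom to lid
- tin_4: the tin of tin_4_mid; origin at the centre of its flat bottom, z axis from bottom to lid
Not all that is in view belongs to the job. What is shaped like the tin_a but purple or red is not meant. Leave any red look-alike of the tin_b alone.

How it is judged:
By the outcome, as a careful person would: the job done as asked, in the order asked, and still so for the second after the job is handed in, with the robot touching nothing.
It also fails if it takes over 72 s, if anything falls off the work surface, if the arm or the gripper's body presses on something with over 40 N, if the wrist force passes 120 N, or if a joint passes its speed limit or range.

ROBOT

A 6-joint arm with a two-finger parallel gripper is mounted at the origin on a cart in front of the work surface, level with it; the furniture and walls round the work are solid. World frame = base frame: x ahead of the robot, y to its left, z up, the work surface at z = 0. Lengths are in m, angles in degrees, forces in N, time in s.
With the tool pointing down it reaches from about 0.3 to 0.75 m from the base axis. Payload 8.5 kg.
Tool frame: the origin (TCP) lies at the very end of the fingers, on their centre line; the grasp point (between the pads) lies 19 mm behind it; z points along the fingers, y is the line along which they close (so a half turn about z gives the same grasp; the last joint's range is limited). The gripper opens to 85 mm and grips with 20 to 120 N. Pads are 22 mm wide; open, the fingers measure 114 mm over their backs; the gripper's body (76 mm by 85 mm) begins 54 mm behind the grasp point. The pads swing forward as they close: fully open they stand 13 mm farther back than shut.
Start: joints at [53.096, 21.807, 74.336, -0, 83.858, -12.336], TCP at [0.229, 0.5, 0.231] pointing down, gripper open.
Joint ranges: [-178.18, 178.18], [-50.72, 133.34], [12.68, 142.11], [-81.47, 261.47], [9.98, 163.14], [-165.26, 165.26]. Speed limits (degrees/s): [136.94, 136.94, 180, 180, 180, 180].

INTERFACE

Orientations are given as a 3x3 rotation matrix whose columns are the frame's x, y, z axes.
In Python, from rig import observe, cams, ticket gives the robot as it stands.
- The arm moves only by the tool move_arm, never from a script. Its arguments are lists of equal length, an entry for each row: "jaw": the finger opening in cm, from 0 to 8.54; "dp": the shift along the tool's x, y, z in cm, a list of three; "turn": the turn, a rotation vector about the tool's x, y, z in rad, a list of three. In form: {"jaw": [jaw, ...], "dp": [[tx, ty, tz], ...], "turn": [[wx, wy, wz], ...]}. A call has 1 to 12 rows; each row shifts and turns the commanded pose from where the row before left it, along the tool's axes as they then stand; what a row does not reach is not made up. A row lasts 1/12 s, in which the tool goes at most 41.7 mm and 7.16 degrees, less where a joint would pass 70% of its speed; a pose out of reach is approached as far as the arm can. A call is refused whole if a number of a shift passes 4.17 or a number of a turn 0.125, either way. A call with a gripper value outside its range is refused whole. The fingers move at their own pace and stop on an object; "force" is the grip in N (left out, the last holds). Time passes only in rows, so rows that do not move let the fingers close. It gives the time, the measured TCP pose, the force, the opening and the grip force at its end, in the units of the state.
- observe(): the state, without advancing time (a new reading comes with each control period).
- cams.get_image(name): name is "scene" or "side" or "wrist"; returns (picture, depth): 400x640x3 uint8, red, green, blue; 400x640 float32, m along the optical axis (not along the pixel's ray), 0 where there is no reading.
- cams.calibration(name): a dict with "vertical_fov" (degrees; the focal length in pixels is half the picture's height over the tangent of half this angle, whatever the lens; pixels are square), "cx", "cy" (the principal point, pixels), "view" (4x4, takes a point from world to camera coordinates); the wrist camera has in their place "tool_from_camera" (4x4, takes a point from camera to tool coordinates, whose origin is the TCP and whose axes are the flange's). Camera axes: x right, y up, looking along -z (the intrinsics and any distortion apply to the point x, -y, -z); pixel columns grow to the right and rows downward; lengths in m; the calibration is good to about 2 mm. A picture is of the moment at which its call begins: read the wrist's pose just before it. calibration takes no time and is no camera call.
- ticket.close_job(): hands the job in; it is judged then, once.
Trained networks look in the newest picture that a camera, given by its name, has taken for a name from the list of things; names that differ only in an ending like _2 or _b are one class to them, and where a whole thing is asked for, a point or a joint stands for the part that bears it (a point fixed in the world has none). Each returns a list of dicts, best first, with "p" (0 to 1); they miss things now and then, are a little off and sometimes report something else, mostly with a low value. They report only what shows in the picture. A call takes as long as a camera call. They do not tell look-alikes from the thing itself.
- cams.spot_in(camera, query): "box" ([centre column, centre row, width, height] as shares, 0 to 1, of the picture: columns of its width, rows of its height, round what is visible of it).
- cams.outline_of(camera, query): "mask" (400x640 bool, what is visible of it) and "box" ([centre column, centre row, width, height] as shares, 0 to 1, of the picture: columns of its width, rows of its height, round what is visible of it).
- cams.mark_of(camera, query): "location" ([column, row] as shares, 0 to 1, of the picture: columns of its width, rows of its height: a listed point, or the origin of a listed thing).
The state is a dict: "time_s": time; "q": joint angles; "qvel": joint speeds; "joint_efforts": joint torques, N m; "position": TCP position; "tool_rot": TCP orientation; "ft_force": force on the tool from outside, world axes, zero at the start; "wrist_torque": the same for the moment, N m; "grip_width": finger opening in m; "gripper_force": force on a finger pad.
Only numpy, scipy, OpenCV 4.12 (cv2) and the standard library are available. Lean on these libraries where they do the work, as an engineer would, in place of code of your own. Each camera call takes 0.05 s, during which the arm holds its last target. There are 200 camera calls.

## Working session

There is one attempt and no reset: what is moved stays moved. The work goes in short steps, Python scripts to look and compute and a tool call to move; the robot and the scene stay as the last step left them, time stands still between calls to the robot, and variables do not carry over. Pictures are saved under pics/ and viewed, at most 10 in all, crops included, and the job is handed in when it is done.

Besides the shell and the picture viewer there is one more tool, called after "Call:" by a JSON object that holds its "method" and its "body", one argument or row to a line. move_arm: Moves the arm, as the interface text tells. Its arguments: {"type":"object","properties":{"jaw":{"type":"array","items":{"type":"number"}},"dp":{"type":"array","items":{"type":"array","items":{"type":"number"}}},"turn":{"type":"array","items":{"type":"array","items":{"type":"number"}}},"force":{"type":"number"}},"required":["jaw","dp","turn"]}

```bash
ls; mkdir -p pics; cat > h.py <<'E'
import numpy as np, cv2
from rig import observe, cams, ticket
def K(n):
    c=cams.calibration(n); f=200/np.tan(np.radians(c['vertical_fov']/2)); return f,c['cx'],c['cy'],c
def cam2world(n,st=None):
    c=cams.calibration(n)
    if 'view' in c: return np.linalg.inv(np.array(c['view']))
    T=np.eye(4);T[:3,:3]=st['tool_rot'];T[:3,3]=st['position'];return T@np.array(c['tool_from_camera'])
def cloud(n,d,st=None):
    f,cx,cy,c=K(n); v,u=np.mgrid[:400,:640]
    P=np.stack([(u-cx)/f*d,-(v-cy)/f*d,-d,np.ones_like(d)],-1)
    return (P@cam2world(n,st).T)[...,:3]
def snap(n,f):
    st=observe();im,d=cams.get_image(n);cv2.imwrite('pics/'+f,im[...,::-1]);np.save('pics/'+f+'.npy',d);return im,d,st
E
python3 - <<'E'
from h import *
print(observe())
for n in ['scene','side','wrist']:
    im,d,st=snap(n,n+'0.png'); c=cams.calibration(n); print(n,c)
    for q in ['tin_a','salt_jar','lime','bitters_bottle','measure','rack']:
        r=cams.outline_of(n,q); P=cloud(n,d,st)
        for o in r:
            if o['p']<.2: continue
            m=o['mask']&(d>0); p=P[m]
            print(q,round(o['p'],2),np.round(np.array(o['box'])*[640,400,640,400]),np.round(np.percentile(p,[2,50,98],axis=0),3).tolist(), im[m].mean(0).round())
E
```

```text
pics
{'time_s': 0.0, 'q': array([ 5.30959363e+01,  2.18424522e+01,  7.43858905e+01, -6.15289386e-04,
        8.38557088e+01, -1.23351881e+01]), 'qvel': array([-0.02195542, -0.07132042,  0.02745799, -0.02538786, -0.02137283,
        0.0481775 ]), 'joint_efforts': array([-3.69503541e-03, -4.48469567e+01, -2.31270164e+01, -4.22243720e-04,
        4.96836175e-03, -3.17940226e-05]), 'position': array([0.22850526, 0.4999687 , 0.23069137]), 'tool_rot': array([[-9.09462458e-01,  4.15785133e-01, -8.72346338e-04],
       [ 4.15785938e-01,  9.09461743e-01, -1.17946572e-03],
       [ 3.02961308e-04, -1.43538914e-03, -9.99998924e-01]]), 'ft_force': array([ 0.3912161 , -0.84877791,  0.23146516]), 'wrist_torque': array([-0.03918978,  0.00980716, -0.04717064]), 'gripper_force': 0.0, 'grip_width': 0.0857566704431721}
scene {'vertical_fov': 46.94480588883214, 'cx': 315.1093330453151, 'cy': 190.29780225776386, 'view': array([[ 0.46489197, -0.88535176,  0.00526592, -0.20370778],
       [ 0.65536118,  0.34811245,  0.67031295, -0.47104799],
       [-0.59529588, -0.30817202,  0.74205985, -0.88247127],
    
[... 4145 characters left out ...]
9.  67.]
rack 0.76 [311. 231.  48.  60.] [[0.531, -0.063, 0.005], [0.585, 0.096, 0.021], [0.619, 0.128, 0.05]] [151. 125.  88.]
wrist {'vertical_fov': 63.82680208226563, 'cx': 318.77934555118946, 'cy': 198.6611921019976, 'tool_from_camera': array([[-9.30618609e-04,  9.53130525e-01,  3.02557988e-01,
         7.65395464e-02],
       [ 9.99999481e-01,  1.01254338e-03, -1.13921566e-04,
         5.51305829e-04],
       [-4.14935210e-04,  3.02557725e-01, -9.53130973e-01,
        -1.44980744e-01],
       [ 0.00000000e+00,  0.00000000e+00,  0.00000000e+00,
         1.00000000e+00]])}
tin_a 0.69 [303. 350.  39.  32.] [[0.433, 0.357, 0.006], [0.44, 0.386, 0.03], [0.463, 0.401, 0.042]] [117.  30.  25.]
```

```bash
python3 - <<'E'
import cv2
a=cv2.imread('pics/scene0.png')[120:370,150:480];cv2.imwrite('pics/v1.png',cv2.resize(a,(792,600)))
E
```

```text
(no output)
```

View pics/v1.png

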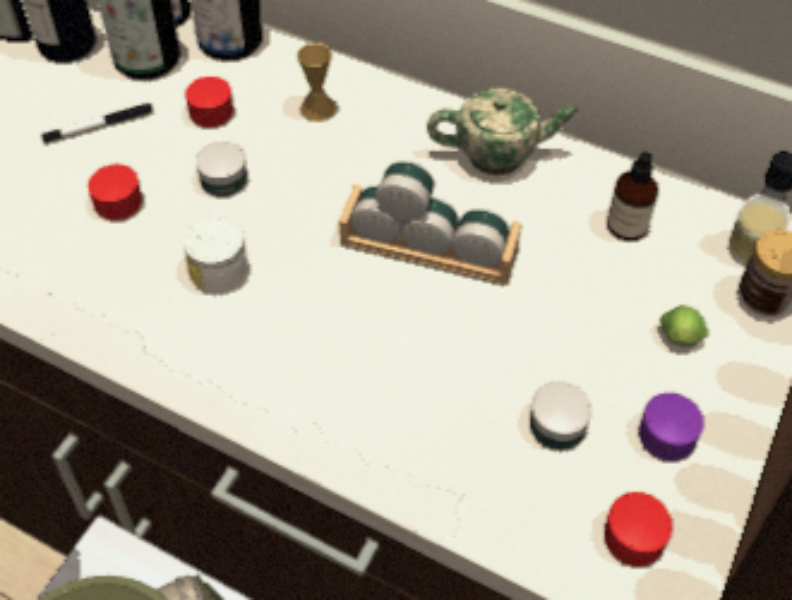

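```bash
cat >> h.py <<'E'
from scipy.spatial.transform import Rotation as Ro
def rot(zdir,ydir):
    z=np.array(zdir,float);z/=np.linalg.norm(z);y=np.array(ydir,float);y-=z*(y@z);y/=np.linalg.norm(y)
    return np.stack([np.cross(y,z),y,z],1)
def down(yaw): # tool z down, tool x at heading yaw (deg)
    a=np.radians(yaw);x=np.array([np.cos(a),np.sin(a),0]);z=np.array([0,0,-1.]);return np.stack([x,np.cross(z,x),z],1)
def plan(p,R,st=None,vmax=.04,wmax=.12):
    st=st or observe();p0=st['position'];R0=np.array(st['tool_rot'])
    w=Ro.from_matrix(R0.T@R).as_rotvec();d=np.array(p)-p0
    n=max(1,int(np.ceil(max(np.linalg.norm(d)/vmax,np.linalg.norm(w)/wmax))))
    print('rows',n,'turn/row',np.round(w/n,3).tolist())
    for i in range(n):
        Ri=R0@Ro.from_rotvec(w*i/n).as_matrix();print((Ri.T@d/n*100).round(2).tolist(),end=',')
    print()
E
python3 - <<'E'
from h import *
P=cloud('side',np.load('pics/side0.png.npy'));Q=cloud('scene',np.load('pics/scene0.png.npy'))
for n,p in(('side',P),('scene',Q)):
    p=p.reshape(-1,3);m=(p[:,0]>.62)&(p[:,0]<.78)&(p[:,1]>-.1)&(p[:,1]<.17)&(p[:,2]>.015);q=p[m];print(n,np.percentile(q,[1,50,99],axis=0).round(3).tolist(),m.sum())
plan([.45,.02,.23],down(192.6))
E
```

```text
side [[0.692, -0.045, 0.025], [0.736, 0.042, 0.074], [0.779, 0.094, 0.095]] 1100
scene [[0.686, -0.051, 0.02], [0.711, 0.014, 0.069], [0.772, 0.089, 0.091]] 1213
rows 14 turn/row [-0.0, -0.0, -0.046]
[-2.86, -2.46, 0.01],[-2.75, -2.59, 0.01],[-2.62, -2.72, 0.01],[-2.49, -2.84, 0.01],[-2.36, -2.95, 0.01],[-2.22, -3.05, 0.01],[-2.08, -3.15, 0.01],[-1.93, -3.25, 0.01],[-1.78, -3.33, 0.01],[-1.62, -3.41, 0.01],[-1.46, -3.48, 0.01],[-1.3, -3.55, 0.01],[-1.13, -3.6, 0.01],[-0.96, -3.65, 0.01],
```

Call:
{"method": "move_arm", "body": {
  "jaw": [8.5,8.5,8.5,8.5,8.5,8.5,8.5,8.5,8.5,8.5,8.5,8.5],
  "dp": [
    [-2.86,-2.46,0],
    [-2.75,-2.59,0],
    [-2.62,-2.72,0],
    [-2.49,-2.84,0],
    [-2.36,-2.95,0],
    [-2.22,-3.05,0],
    [-2.08,-3.15,0],
    [-1.93,-3.25,0],
    [-1.78,-3.33,0],
    [-1.62,-3.41,0],
    [-1.46,-3.48,0],
    [-1.3,-3.55,0]
  ],
  "turn": [
    [0,0,-0.046],
    [0,0,-0.046],
    [0,0,-0.046],
    [0,0,-0.046],
    [0,0,-0.046],
    [0,0,-0.046],
    [0,0,-0.046],
    [0,0,-0.046],
    [0,0,-0.046],
    [0,0,-0.046],
    [0,0,-0.046],
    [0,0,-0.046]
  ]
}}

```text
time_s: 2.05
position: [0.4179, 0.0864, 0.2316]
tool_rot: [[-0.992, -0.125, 0.001], [-0.125, 0.992, 0.0], [-0.001, -0.0, -1.0]]
ft_force: [1.4, 0.1, 0.9]
grip_width: 0.0849
gripper_force: 0.0
```

Call:
{"method": "move_arm", "body": {
  "jaw": [8.5,8.5,8.5,8.5],
  "dp": [
    [-1.13,-3.6,0],
    [-0.96,-3.65,0],
    [0,0,0],
    [0,0,0]
  ],
  "turn": [
    [0,0,-0.046],
    [0,0,-0.046],
    [0,0,0],
    [0,0,0]
  ]
}}

```text
time_s: 2.38
position: [0.4492, 0.0181, 0.2311]
tool_rot: [[-0.978, -0.21, -0.0], [-0.21, 0.978, 0.0], [0.0, 0.0, -1.0]]
ft_force: [-0.1, 0.1, -0.6]
grip_width: 0.0853
gripper_force: 0.0
```

```bash
cat > look.py <<'E'
from h import *
im,d,st=snap('wrist','w1.png');print(st['position'].round(4),st['q'].round(1),st['time_s'])
P=cloud('wrist',d,st)
for q in ['tin_1','rack','measure']:
    for o in cams.outline_of('wrist',q):
        if o['p']<.3: continue
        m=o['mask']&(d>0);p=P[m];print(q,round(o['p'],2),np.round(np.array(o['box'])*[640,400,640,400]),np.percentile(p,[2,50,98],axis=0).round(3).tolist())
for q in ['tin_1_mid','rack','tin_a_lid']:
    for o in cams.mark_of('wrist',q): print(q,round(o['p'],2),np.round(np.array(o['location'])*[640,400]))
cv2.imwrite('pics/v2.png',im[...,::-1])
E
python3 look.py
```

```text
[0.4492 0.0181 0.2311] [ -12.8   11.7   89.2    0.    79.1 -115. ] 2.3833
tin_1 0.94 [357. 276.  51.  50.] [[0.54, 0.058, 0.021], [0.546, 0.09, 0.055], [0.575, 0.109, 0.067]]
tin_1 0.85 [333. 302.  59.  62.] [[0.545, 0.029, 0.065], [0.555, 0.055, 0.106], [0.587, 0.082, 0.116]]
tin_1 0.81 [509. 288.  55.  55.] [[0.521, 0.257, 0.005], [0.542, 0.276, 0.04], [0.572, 0.308, 0.042]]
tin_1 0.72 [258. 275.  49.  54.] [[0.561, -0.053, 0.018], [0.572, -0.026, 0.058], [0.602, -0.0, 0.067]]
tin_1 0.69 [306. 275.  47.  52.] [[0.55, 0.001, 0.016], [0.558, 0.021, 0.055], [0.592, 0.05, 0.067]]
tin_1 0.63 [38. 26. 73. 52.] [[0.343, -0.301, 0.006], [0.365, -0.27, 0.04], [0.385, -0.258, 0.042]]
tin_1 0.6 [139. 115.  71.  58.] [[0.405, -0.205, 0.009], [0.429, -0.175, 0.04], [0.456, -0.154, 0.042]]
tin_1 0.59 [604. 240.  63.  53.] [[0.435, 0.344, 0.007], [0.459, 0.359, 0.04], [0.486, 0.394, 0.042]]
tin_1 0.58 [ 44. 130.  80.  60.] [[0.444, -0.304, 0.005], [0.468, -0.27, 0.04], [0.495, -0.252, 0.042]]
rack 0.93 [308. 268. 167.  63.] [[0.528, -0.066, 0.007], [0.554, 0.028, 0.018], [0.609, 0.123, 0.048]]
tin_1_mid 0.68 [355. 274.]
rack 0.87 [307. 257.]
tin_a_lid 0.77 [ 31. 131.]
tin_a_lid 0.62 [18.  8.]
tin_a_lid 0.48 [477. 189.]
```

View pics/v2.png

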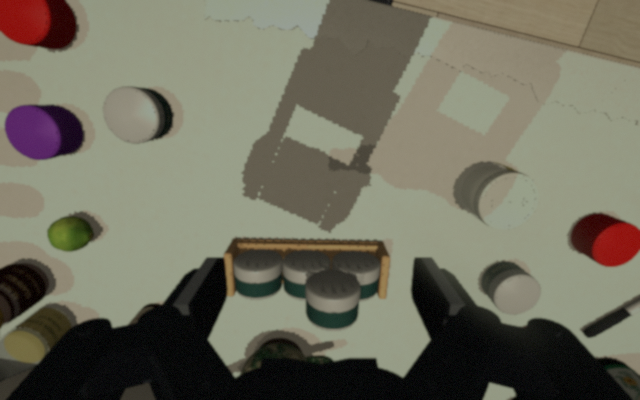

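```bash
python3 - <<'E'
from h import *
from scipy.optimize import least_squares
st=observe();d=np.load('pics/w1.png.npy');P=cloud('wrist',d,st).reshape(-1,3)
print('table z',np.median(P[(P[:,0]>.35)&(P[:,0]<.5)&(abs(P[:,1])<.1)][:,2]))
def circ(c,P):
    m=(np.hypot(P[:,0]-c[0],P[:,1]-c[1])<.04)&(P[:,2]>.036)&(P[:,2]<.046);q=P[m][:,:2]
    h=cv2.convexHull(q.astype(np.float32))[:,0];r=least_squares(lambda s:np.hypot(*(h-s).T)-.0285,c,loss='soft_l1',f_scale=.001);return r.x.round(4),cv2.minEnclosingCircle(q.astype(np.float32)),m.sum(),np.median(P[m][:,2])
S=cloud('scene',np.load('pics/scene0.png.npy')).reshape(-1,3);D=cloud('side',np.load('pics/side0.png.npy')).reshape(-1,3)
for n,p in(('w',P),('scene',S),('side',D)):
    print(n,circ([.432,-.18],p),circ([.548,.282],p))
# rack
for n,p in(('w',P),('scene',S),('side',D)):
    z0=.035 if n!='side' else .037
    m=(abs(p[:,0]-.57)<.06)&(abs(p[:,1]-.025)<.12)&(p[:,2]>.008)&(p[:,2]<.13);q=p[m]
    for yaw in [12.]:
        pass
    # cheek tops
    for t in (11,12,12.6,13.2,14):
        a=np.radians(t);x=np.array([np.cos(a),np.sin(a)]);y=np.array([-x[1],x[0]])
        u=q[:,:2]@x;v=q[:,:2]@y
        pk=q[:,2]; top=(pk>.04)&(pk<.052)
        print(n,t,'x front',np.percentile(u,[.5,1,2,5]).round(4),'v',np.percentile(v,[.5,1,99,99.5]).round(4))
    # tin fit: cylinders axis along x, centres relative model
    def res(s):
        a=s[2];x=np.array([np.cos(a),np.sin(a)]);y=np.array([-x[1],x[0]]);r=q[:,:2]-s[:2];u=r@x;v=r@y
        C=np.array([[.057,.036],[0,.036],[-.057,.036],[.029,.085]])+[[0,s[3]]]
        dd=np.min([abs(np.hypot(v-c[0],q[:,2]-c[1])-.0285) for c in C],0)
        k=(q[:,2]>.052)&(abs(u)<.018)
        return np.where(k,np.minimum(dd,.004),0)
    best=None
    for u0 in(.565,.57,.575):
        r=least_squares(res,[.57,.025,np.radians(12.6),0],diff_step=1e-3,x_scale=[.01,.01,.1,.01])
        if best is None or r.cost<best.cost: best=r
    s=best.x;print(n,'cyl fit',s[:2].round(4),np.degrees(s[2]).round(2),s[3].round(4),best.cost)
    a=s[2];x=np.array([np.cos(a),np.sin(a)]);y=np.array([-x[1],x[0]]);u=(q[:,:2]-s[:2])@x;k=(q[:,2]>.058);print(' tin u range',np.percentile(u[k],[1,3,97,99]).round(4), 'lip front', np.percentile(u[(q[:,2]>.012)&(q[:,2]<.018)],[1,5]).round(4))
E
```

```text
table z 0.297383960649622
w (array([ 0.4324, -0.1788]), ((0.4324544072151184, -0.1787695586681366), 0.028632881119847298), np.int64(2557), np.float64(0.04102136411963497)) (array([0.5463, 0.2876]), ((0.5465201139450073, 0.288257360458374), 0.02947152778506279), np.int64(1548), np.float64(0.04122697962798899))
scene (array([ 0.4299, -0.1821]), ((0.42907655239105225, -0.18181248009204865), 0.02925306186079979), np.int64(393), np.float64(0.039177093211192004)) (array([0.5446, 0.2843]), ((0.5443950891494751, 0.2846272587776184), 0.02939152717590332), np.int64(229), np.float64(0.03909197132538178))
side (array([ 0.4358, -0.1799]), ((0.43650704622268677, -0.18127043545246124), 0.030252251774072647), np.int64(189), np.float64(0.040454521659662124)) (array([0.5494, 0.286 ]), ((0.5496293306350708, 0.2857644557952881), 0.029364513233304024), np.int64(353), np.float64(0.04086682813053466))
w 11 x front [0.5389 0.5391 0.5395 0.5402] v [-0.1702 -0.1691  0.0152  0.0164]
w 12 x front [0.5366 0.5371 0.5378 0.5388] v [-0.18   -0.1788  0.0054  0.0067]
w 12.6 x front [0.5347 0.5354 0.5362 0.5379] v [-0
[... 701 characters left out ...]
58 -0.2047 -0.017  -0.0161]
scene cyl fit [0.6112 0.0443] 12.45 -0.0067 0.0
 tin u range [-0.0633 -0.0626 -0.0257 -0.0242] lip front [-0.0747 -0.0726]
side 11 x front [0.5286 0.543  0.5465 0.5525] v [-0.175  -0.1731  0.0163  0.0168]
side 12 x front [0.5285 0.5422 0.5457 0.5516] v [-0.1849 -0.1834  0.0064  0.0067]
side 12.6 x front [0.5284 0.5405 0.5456 0.5508] v [-0.1906 -0.1894  0.0004  0.0009]
side 13.2 x front [0.5282 0.5385 0.5447 0.5503] v [-0.1965 -0.1951 -0.0056 -0.0051]
side 14 x front [0.5279 0.5358 0.544  0.5491] v [-0.2045 -0.2032 -0.0134 -0.0131]
side cyl fit [0.57   0.0276] 9.44 0.002 0.001187490685181002
 tin u range [-0.0142 -0.0127  0.0241  0.0254] lip front [-0.0204 -0.0075]
```

```bash
python3 - <<'E'
from h import *
from scipy.optimize import minimize
st=observe()
for n in('w1','scene0','side0'):
    c='wrist' if n=='w1' else n[:-1];p=cloud(c,np.load(f'pics/{n}.png.npy'),st).reshape(-1,3)
    m=(abs(p[:,0]-.57)<.06)&(abs(p[:,1]-.025)<.12)&(p[:,2]>.008)&(p[:,2]<.13);q=p[m]
    a=np.radians(12.4);x=np.array([np.cos(a),np.sin(a)]);y=np.array([-x[1],x[0]]);u=q[:,:2]@x;v=q[:,:2]@y
    l=(q[:,2]>.009)&(q[:,2]<.02);bs=np.arange(-.17,-.01,.008);E=[]
    for b in bs:
        k=l&(abs(v-b)<.004)
        if k.sum()>4:E.append([b,np.percentile(u[k],8)])
    E=np.array(E);f=np.polyfit(E[:,0],E[:,1],1);r=E[:,1]-np.polyval(f,E[:,0]);k=abs(r)<.003;f=np.polyfit(E[k,0],E[k,1],1)
    print(n,'yaw',12.4-np.degrees(np.arctan(f[0])),'front u at -.09',np.polyval(f,-.09).round(4),'v ends',np.percentile(v[(q[:,2]<.05)],[.3,99.7]).round(4))
    k=q[:,2]>.052;Q=q[k];U,V=u[k],v[k];
    print('  tins front/back u',np.percentile(U,[1,3,97,99]).round(4))
    def cost(s):
        C=np.array([[.057,.036],[0,.036],[-.057,.036],[.029,.085]])+[s[0],s[1]]
        return np.minimum(np.min([abs(np.hypot(V-c[0],Q[:,2]-c[1])-.0285) for c in C],0),.004).mean()
    r=min((minimize(cost,[s,0],method='Nelder-Mead',options=dict(xatol=1e-4,fatol=1e-7,initial_simplex=[[s,0],[s+.004,0],[s,.003]])) for s in(-.1,-.095,-.09)),key=lambda r:r.fun);print('  v0',r.x.round(4),r.fun.round(5),k.sum())
    # top tin 4 and lower tins from highest points
    for c0,z in((.029,.085),(.0,.036),(-.057,.036),(.057,.036)):
        kk=(abs(V-r.x[0]-c0)<.024)&(abs(np.hypot(V-r.x[0]-c0,Q[:,2]-z)-.0285)<.005)
        if kk.sum()<30: continue
        rr=minimize(lambda s:np.minimum(abs(np.hypot(V[kk]-s[0],Q[kk,2]-s[1])-.0285),.003).mean(),[r.x[0]+c0,z],method='Nelder-Mead',options=dict(initial_simplex=[[r.x[0]+c0,z],[r.x[0]+c0+.003,z],[r.x[0]+c0,z+.003]]));print('   tin',c0,(rr.x-[r.x[0],0]).round(4),kk.sum(),np.percentile(U[kk],[2,98]).round(4))
E
```

```text
w1 yaw 11.196928045667192 front u at -.09 0.5378 v ends [-0.1849  0.004 ]
  tins front/back u [0.5457 0.5464 0.5822 0.5838]
  v0 [-0.0917  0.0024] 0.00146 5993
   tin 0.029 [0.0287 0.0871] 1979 [0.5471 0.5836]
   tin 0.0 [-0.0001  0.0385] 798 [0.5467 0.5829]
   tin -0.057 [-0.057   0.0385] 1334 [0.5457 0.5822]
   tin 0.057 [0.0579 0.0383] 694 [0.5478 0.5843]
scene0 yaw 10.747795012278383 front u at -.09 0.5357 v ends [-1.904e-01  1.000e-04]
  tins front/back u [0.5427 0.5437 0.5807 0.5823]
  v0 [-0.0945 -0.0001] 0.00199 988
   tin 0.029 [0.0291 0.0847] 282 [0.5442 0.5815]
   tin 0.0 [-0.0003  0.036 ] 155 [0.5453 0.5815]
   tin -0.057 [-0.0567  0.0359] 214 [0.5426 0.5802]
   tin 0.057 [0.0579 0.0355] 104 [0.5458 0.5817]
side0 yaw 10.385975640833742 front u at -.09 0.5872 v ends [-0.1905  0.0033]
  tins front/back u [0.5501 0.5515 0.588  0.5885]
  v0 [-0.0958  0.0019] 0.00196 735
   tin 0.029 [0.0291 0.0864] 227 [0.5515 0.588 ]
   tin -0.057 [-0.0562  0.0382] 149 [0.5491 0.5861]
   tin 0.057 [0.0579 0.0374] 160 [0.5516 0.5885]
```

```bash
cat >> h.py <<'E'
def tilt(a,h=0): # closing axis at heading h deg, tool z leaning a deg towards the left of h (a<0: right)
    h=np.radians(h);y=np.array([np.cos(h),np.sin(h),0]);l=np.array([-y[1],y[0],0]);a=np.radians(a)
    return rot(l*np.sin(a)-np.array([0,0,np.cos(a)]),y)
E
python3 -c "
from h import *
plan([.4327,-.143,.0815],tilt(-35),wmax=.122)"
```

```text
rows 16 turn/row [0.034, -0.027, 0.108]
[0.32, -0.98, 0.94],[0.24, -0.97, 0.96],[0.16, -0.96, 0.99],[0.08, -0.94, 1.02],[0.01, -0.91, 1.05],[-0.05, -0.87, 1.08],[-0.12, -0.83, 1.11],[-0.17, -0.77, 1.14],[-0.22, -0.71, 1.17],[-0.26, -0.64, 1.2],[-0.29, -0.57, 1.23],[-0.32, -0.5, 1.26],[-0.33, -0.42, 1.28],[-0.34, -0.34, 1.3],[-0.33, -0.26, 1.32],[-0.32, -0.18, 1.34],
```

Call:
{"method": "move_arm", "body": {
  "jaw": [8.5,8.5,8.5,8.5,8.5,8.5,8.5,8.5,8.5,8.5,8.5,8.5],
  "dp": [
    [0.32,-0.98,0.94],
    [0.24,-0.97,0.96],
    [0.16,-0.96,0.99],
    [0.08,-0.94,1.02],
    [0.01,-0.91,1.05],
    [-0.05,-0.87,1.08],
    [-0.12,-0.83,1.11],
    [-0.17,-0.77,1.14],
    [-0.22,-0.71,1.17],
    [-0.26,-0.64,1.2],
    [-0.29,-0.57,1.23],
    [-0.32,-0.5,1.26]
  ],
  "turn": [
    [0.034,-0.027,0.108],
    [0.034,-0.027,0.108],
    [0.034,-0.027,0.108],
    [0.034,-0.027,0.108],
    [0.034,-0.027,0.108],
    [0.034,-0.027,0.108],
    [0.034,-0.027,0.108],
    [0.034,-0.027,0.108],
    [0.034,-0.027,0.108],
    [0.034,-0.027,0.108],
    [0.034,-0.027,0.108],
    [0.034,-0.027,0.108]
  ]
}}

```text
time_s: 3.73
position: [0.4364, -0.1026, 0.1188]
tool_rot: [[-0.417, 0.903, 0.104], [0.787, 0.416, -0.456], [-0.455, -0.108, -0.884]]
ft_force: [-0.3, -0.3, 0.1]
grip_width: 0.0848
gripper_force: 0.0
```

Call:
{"method": "move_arm", "body": {
  "jaw": [8.5,8.5,8.5,8.5,8.5,8.5,8.5],
  "dp": [
    [-0.33,-0.42,1.28],
    [-0.34,-0.34,1.3],
    [-0.33,-0.26,1.32],
    [-0.32,-0.18,1.34],
    [0,0,0],
    [0,0,0],
    [0,0,0]
  ],
  "turn": [
    [0.034,-0.027,0.108],
    [0.034,-0.027,0.108],
    [0.034,-0.027,0.108],
    [0.034,-0.027,0.108],
    [0,0,0],
    [0,0,0],
    [0,0,0]
  ]
}}

```text
time_s: 4.32
position: [0.4323, -0.1429, 0.0819]
tool_rot: [[-0.001, 1.0, -0.003], [0.821, -0.001, -0.57], [-0.57, -0.003, -0.821]]
ft_force: [0.1, -0.1, 0.1]
grip_width: 0.085
gripper_force: 0.0
```

```bash
python3 - <<'E'
from h import *
im,d,st=snap('wrist','w2.png');print(st['position'].round(4),st['q'].round(1),st['time_s'],st['tool_rot'].round(3).tolist())
P=cloud('wrist',d,st)
for o in cams.outline_of('wrist','tin_a'):
    m=o['mask']&(d>0);p=P[m];print(round(o['p'],2),np.round(np.array(o['box'])*[640,400,640,400]),np.percentile(p,[2,50,98],axis=0).round(3).tolist())
    t=p[abs(p[:,2]-.041)<.003]; 
    if len(t)>50: print(cv2.minEnclosingCircle(t[:,:2].astype(np.float32)))
plan([.4327,-.1946,.0085],tilt(-35),vmax=.012)
E
```

```text
[ 0.4323 -0.1429  0.0819] [-15.2  26.2 108.  -48.6  47.3  19.3] 4.3167 [[-0.001, 1.0, -0.003], [0.821, -0.001, -0.57], [-0.57, -0.003, -0.821]]
0.93 [360. 264.  62.  62.] [[0.445, -0.298, 0.006], [0.469, -0.259, 0.033], [0.496, -0.251, 0.041]]
((0.47118282318115234, -0.27753373980522156), 0.028078841045498848)
0.84 [318. 204.  83.  88.] [[0.407, -0.201, 0.006], [0.432, -0.162, 0.039], [0.457, -0.153, 0.041]]
((0.4324275851249695, -0.18023928999900818), 0.028483545407652855)
0.78 [245. 270.  55.  58.] [[0.34, -0.306, 0.004], [0.367, -0.264, 0.03], [0.386, -0.257, 0.041]]
((0.3597645163536072, -0.28390827775001526), 0.02743220515549183)
rows 8 turn/row [-0.0, -0.0, -0.0]
[-0.0, 0.01, 1.12],[-0.0, 0.01, 1.12],[-0.0, 0.01, 1.12],[-0.0, 0.01, 1.12],[-0.0, 0.01, 1.12],[-0.0, 0.01, 1.12],[-0.0, 0.01, 1.12],[0.0, 0.01, 1.12],
```

View pics/w2.png

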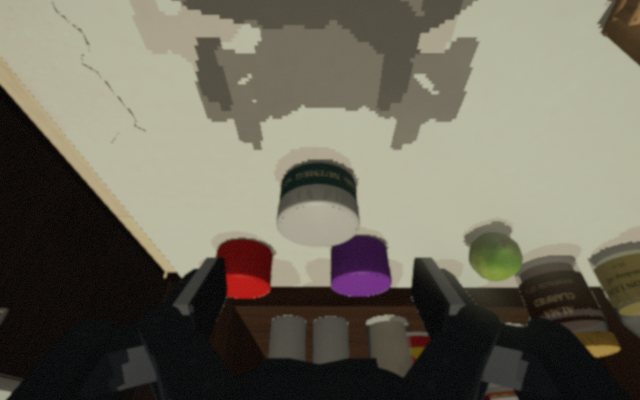

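Call:
{"method": "move_arm", "body": {
  "jaw": [8.5,8.5,8.5,8.5,8.5,8.5,8.5,8.5,8.5,6.5,5.0,5.0],
  "dp": [
    [0,0,1.12],
    [0,0,1.12],
    [0,0,1.12],
    [0,0,1.12],
    [0,0,1.12],
    [0,0,1.12],
    [0,0,1.12],
    [0,0,1.12],
    [0,0,0],
    [0,0,0],
    [0,0,0],
    [0,0,0]
  ],
  "turn": [
    [0,0,0],
    [0,0,0],
    [0,0,0],
    [0,0,0],
    [0,0,0],
    [0,0,0],
    [0,0,0],
    [0,0,0],
    [0,0,0],
    [0,0,0],
    [0,0,0],
    [0,0,0]
  ],
  "force": 30
}}

```text
time_s: 5.42
position: [0.432, -0.1943, 0.0088]
tool_rot: [[0.002, 1.0, -0.004], [0.821, -0.004, -0.572], [-0.572, -0.002, -0.821]]
ft_force: [0.8, 0.6, 2.3]
grip_width: 0.0558
gripper_force: 31.4
```

Call:
{"method": "move_arm", "body": {
  "jaw": [5.0,5.0,5.0],
  "dp": [
    [0,0,0],
    [0,0,0],
    [0,0,0]
  ],
  "turn": [
    [0,0,0],
    [0,0,0],
    [0,0,0]
  ]
}}

```text
time_s: 5.67
position: [0.432, -0.1943, 0.0088]
tool_rot: [[0.002, 1.0, -0.003], [0.82, -0.004, -0.572], [-0.572, -0.002, -0.82]]
ft_force: [-1.0, 4.4, 6.5]
grip_width: 0.0557
gripper_force: 32.2
```

```bash
python3 -c "
from h import *
p=observe()['position'];print(p)
plan(p+[0,.03,.10],tilt(-35),vmax=.02)
print('B');st=observe();st['position']=p+[0,.03,.10]
plan([.432,-.03+.012,.05],tilt(55),st,wmax=.115)
"
```

```text
[ 0.43197664 -0.19428613  0.00878481]
rows 6 turn/row [-0.001, -0.0, -0.0]
[-0.54, -0.0, -1.65],[-0.54, -0.0, -1.65],[-0.54, -0.0, -1.65],[-0.54, -0.0, -1.65],[-0.55, -0.0, -1.65],[-0.55, -0.0, -1.65],
B
rows 14 turn/row [-0.0, 0.112, -0.0]
[1.1, -0.0, -0.25],[1.12, -0.0, -0.13],[1.13, -0.0, -0.0],[1.12, -0.0, 0.12],[1.1, -0.0, 0.25],[1.06, -0.0, 0.37],[1.02, -0.0, 0.49],[0.96, -0.0, 0.6],[0.88, -0.0, 0.7],[0.8, -0.0, 0.79],[0.71, -0.0, 0.88],[0.6, -0.0, 0.95],[0.49, 0.0, 1.01],[0.38, 0.0, 1.06],
```

Call:
{"method": "move_arm", "body": {
  "jaw": [5.0,5.0,5.0,5.0,5.0,5.0],
  "dp": [
    [-0.54,0,-1.65],
    [-0.54,0,-1.65],
    [-0.54,0,-1.65],
    [-0.54,0,-1.65],
    [-0.55,0,-1.65],
    [-0.55,0,-1.65]
  ],
  "turn": [
    [0,0,0],
    [0,0,0],
    [0,0,0],
    [0,0,0],
    [0,0,0],
    [0,0,0]
  ]
}}

```text
time_s: 6.17
position: [0.4319, -0.1641, 0.1088]
tool_rot: [[0.002, 1.0, -0.004], [0.821, -0.004, -0.571], [-0.571, -0.002, -0.821]]
ft_force: [-0.3, 0.2, -0.9]
grip_width: 0.0561
gripper_force: 32.7
```

Call:
{"method": "move_arm", "body": {
  "jaw": [5.0,5.0,5.0,5.0,5.0,5.0,5.0,5.0,5.0,5.0,5.0,5.0],
  "dp": [
    [1.1,0,-0.25],
    [1.12,0,-0.13],
    [1.13,0,0],
    [1.12,0,0.12],
    [1.1,0,0.25],
    [1.06,0,0.37],
    [1.02,0,0.49],
    [0.96,0,0.6],
    [0.88,0,0.7],
    [0.8,0,0.79],
    [0.71,0,0.88],
    [0.6,0,0.95]
  ],
  "turn": [
    [0,0.112,0],
    [0,0.112,0],
    [0,0.112,0],
    [0,0.112,0],
    [0,0.112,0],
    [0,0.112,0],
    [0,0.112,0],
    [0,0.112,0],
    [0,0.112,0],
    [0,0.112,0],
    [0,0.112,0],
    [0,0.112,0]
  ]
}}

```text
time_s: 7.17
position: [0.4331, -0.0391, 0.0579]
tool_rot: [[0.003, 1.0, 0.004], [0.738, -0.005, 0.674], [0.675, 0.0, -0.738]]
ft_force: [-0.6, -0.0, -1.1]
grip_width: 0.056
gripper_force: 32.7
```

Call:
{"method": "move_arm", "body": {
  "jaw": [5.0,5.0,5.0,5.0,5.0],
  "dp": [
    [0.49,0,1.01],
    [0.38,0,1.06],
    [0,0,0],
    [0,0,0],
    [0,0,0]
  ],
  "turn": [
    [0,0.112,0],
    [0,0.112,0],
    [0,0,0],
    [0,0,0],
    [0,0,0]
  ]
}}

```text
time_s: 7.58
position: [0.4328, -0.0186, 0.0494]
tool_rot: [[0.004, 1.0, 0.002], [0.576, -0.004, 0.817], [0.817, -0.002, -0.576]]
ft_force: [-0.5, 0.1, 0.0]
grip_width: 0.056
gripper_force: 32.8
```

```bash
python3 -c "
from h import *
s=observe();p=s['position'];print(p.round(4),s['q'].round(1),s['tool_rot'].round(3).tolist(),s['time_s'],s['ft_force'])
plan([p[0],p[1],.017],tilt(55),vmax=.009)
d=tilt(55)[:,2];print('retreat');plan(p-.09*d,tilt(55),vmax=.03)
im,dd,st=snap('side','s1.png');cv2.imwrite('pics/v3.png',cv2.resize(im[130:300,220:440,::-1],(776,600)))
im,dd,st=snap('wrist','w3.png')
"
```

```text
[ 0.4328 -0.0186  0.0494] [-41.8  40.2 102.9  38.   82.2 -63. ] [[0.004, 1.0, 0.002], [0.576, -0.004, 0.817], [0.817, -0.002, -0.576]] 7.5833 [-0.47540699  0.06329633  0.0238286 ]
rows 4 turn/row [0.001, 0.001, -0.001]
[-0.66, 0.0, 0.47],[-0.66, 0.0, 0.47],[-0.66, 0.0, 0.47],[-0.66, 0.0, 0.46],
retreat
rows 3 turn/row [0.001, 0.001, -0.001]
[-0.01, 0.01, -3.0],[-0.01, 0.0, -3.0],[-0.0, 0.0, -3.0],
```

View pics/v3.png

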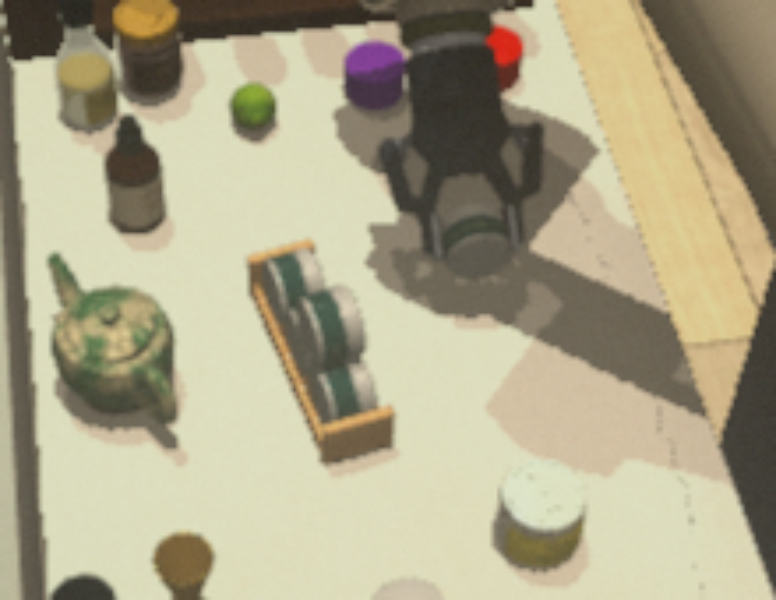

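Call:
{"method": "move_arm", "body": {
  "jaw": [5.0,5.0,5.0,5.0,5.0,5.0,5.0],
  "dp": [
    [-0.82,0,0.58],
    [-0.82,0,0.58],
    [-0.66,0,0.46],
    [-0.24,0,0.17],
    [-0.16,0,0.12],
    [-0.08,0,0.06],
    [0,0,0]
  ],
  "turn": [
    [0,0,0],
    [0,0,0],
    [0,0,0],
    [0,0,0],
    [0,0,0],
    [0,0,0],
    [0,0,0]
  ]
}}

```text
time_s: 8.27
position: [0.4323, -0.0181, 0.0156]
tool_rot: [[0.005, 1.0, 0.002], [0.572, -0.005, 0.821], [0.821, -0.003, -0.572]]
ft_force: [-1.6, -2.5, 8.7]
grip_width: 0.0557
gripper_force: 33.5
```

Call:
{"method": "move_arm", "body": {
  "jaw": [6.0,6.5,7.5,8.5,8.5,8.5,8.5,8.5,8.5,8.5],
  "dp": [
    [0,0,0],
    [0,0,0],
    [0,0,0],
    [0,0,0],
    [0,0,0],
    [0,0,-1.5],
    [0,0,-2.5],
    [0,0,-3.0],
    [0,0,-3.0],
    [0,0,0]
  ],
  "turn": [
    [0,0,0],
    [0,0,0],
    [0,0,0],
    [0,0,0],
    [0,0,0],
    [0,0,0],
    [0,0,0],
    [0,0,0],
    [0,0,0],
    [0,0,0]
  ]
}}

```text
time_s: 9.1
position: [0.4336, -0.1044, 0.0738]
tool_rot: [[0.003, 1.0, 0.007], [0.578, -0.008, 0.816], [0.816, 0.002, -0.578]]
ft_force: [-0.2, -0.5, -0.3]
grip_width: 0.0855
gripper_force: 0.0
```

```bash
python3 - <<'E'
from h import *
s=observe();print(s['position'].round(4),s['time_s'])
im,d,st=snap('wrist','w4.png');P=cloud('wrist',d,st)
for o in cams.outline_of('wrist','tin_a')[:3]:
    m=o['mask']&(d>0);p=P[m];print(round(o['p'],2),np.round(np.array(o['box'])*[640,400,640,400]),np.percentile(p,[1,50,99],axis=0).round(3).tolist())
im,d,st=snap('scene','c4.png');P=cloud('scene',d,st)
for o in cams.outline_of('scene','tin_a'):
    m=o['mask']&(d>0);p=P[m];c=np.median(p,0)
    if np.hypot(c[0]-.43,c[1]+.03)<.05: print('scene',round(o['p'],2),np.percentile(p,[1,50,99],axis=0).round(3).tolist())
# hover over tin, tool down, tool x heading 180 (y heading 90)
plan([.432,-.03,.13],down(180),wmax=.122)
E
```

```text
[ 0.4336 -0.1044  0.0738] 9.1
0.94 [494.  63.  93.  80.] [[0.545, 0.027, 0.063], [0.557, 0.042, 0.098], [0.589, 0.077, 0.116]]
0.91 [445.   8.  38.  15.] [[0.607, 0.333, 0.002], [0.627, 0.337, 0.013], [0.656, 0.363, 0.024]]
0.85 [487. 136.  81.  72.] [[0.55, -0.001, 0.016], [0.56, 0.018, 0.055], [0.593, 0.049, 0.067]]
rows 15 turn/row [0.05, -0.05, -0.096]
[0.58, -0.0, 0.16],[0.59, 0.06, 0.13],[0.58, 0.12, 0.09],[0.57, 0.18, 0.06],[0.55, 0.24, 0.02],[0.53, 0.29, -0.02],[0.5, 0.34, -0.06],[0.46, 0.38, -0.11],[0.41, 0.41, -0.15],[0.36, 0.44, -0.19],[0.31, 0.46, -0.23],[0.25, 0.48, -0.27],[0.19, 0.49, -0.3],[0.13, 0.49, -0.33],[0.06, 0.48, -0.36],
```

Call:
{"method": "move_arm", "body": {
  "jaw": [8.5,8.5,8.5,8.5,8.5,8.5,8.5,8.5,8.5,8.5,8.5,8.5],
  "dp": [
    [0.58,0,0.16],
    [0.59,0.06,0.13],
    [0.58,0.12,0.09],
    [0.57,0.18,0.06],
    [0.55,0.24,0.02],
    [0.53,0.29,-0.02],
    [0.5,0.34,-0.06],
    [0.46,0.38,-0.11],
    [0.41,0.41,-0.15],
    [0.36,0.44,-0.19],
    [0.31,0.46,-0.23],
    [0.25,0.48,-0.27]
  ],
  "turn": [
    [0.05,-0.05,-0.096],
    [0.05,-0.05,-0.096],
    [0.05,-0.05,-0.096],
    [0.05,-0.05,-0.096],
    [0.05,-0.05,-0.096],
    [0.05,-0.05,-0.096],
    [0.05,-0.05,-0.096],
    [0.05,-0.05,-0.096],
    [0.05,-0.05,-0.096],
    [0.05,-0.05,-0.096],
    [0.05,-0.05,-0.096],
    [0.05,-0.05,-0.096]
  ]
}}

```text
time_s: 10.3
position: [0.4319, -0.0433, 0.1181]
tool_rot: [[-0.949, 0.289, -0.127], [0.267, 0.949, 0.165], [0.168, 0.123, -0.978]]
ft_force: [0.9, 0.3, -0.3]
grip_width: 0.0853
gripper_force: 0.0
```

Call:
{"method": "move_arm", "body": {
  "jaw": [8.5,8.5,8.5,8.5,8.5],
  "dp": [
    [0.19,0.49,-0.3],
    [0.13,0.49,-0.33],
    [0.06,0.48,-0.36],
    [0,0,0],
    [0,0,0]
  ],
  "turn": [
    [0.05,-0.05,-0.096],
    [0.05,-0.05,-0.096],
    [0.05,-0.05,-0.096],
    [0,0,0],
    [0,0,0]
  ]
}}

```text
time_s: 10.72
position: [0.4317, -0.0295, 0.1298]
tool_rot: [[-1.0, 0.003, -0.004], [0.003, 1.0, 0.0], [0.004, 0.0, -1.0]]
ft_force: [0.3, -0.1, -0.2]
grip_width: 0.0847
gripper_force: 0.0
```

```bash
cat > lie.py <<'E'
from h import *
import sys
c0=np.array([float(sys.argv[1]),float(sys.argv[2])])
im,d,st=snap('wrist',sys.argv[3]);P=cloud('wrist',d,st);print(st['position'].round(4),st['time_s'],st['tool_rot'].round(3).tolist())
p=P.reshape(-1,3);m=(np.hypot(*(p[:,:2]-c0).T)<.06)&(p[:,2]>.03)&(p[:,2]<.065)
r=cv2.minAreaRect(p[m][:,:2].astype(np.float32));print('rect',r,m.sum(),'top',np.percentile(p[m][:,2],98),np.percentile(p[m],[1,99],axis=0).round(4).tolist())
t=m&(p[:,2]>.054);print('ridge',p[t].mean(0))
E
python3 lie.py .432 -.03 w5.png
```

```text
[ 0.4317 -0.0295  0.1298] 10.7167 [[-1.0, 0.003, -0.004], [0.003, 1.0, 0.0], [0.004, 0.0, -1.0]]
rect ((0.431932657957077, -0.028808364644646645), (0.03856157884001732, 0.05386006087064743), 89.72798919677734) 3613 top 0.05936244878549641 [[0.4057, -0.0475, 0.0322], [0.4559, -0.01, 0.0596]]
ridge [ 0.43212494 -0.02899687  0.05708555]
```

View pics/w5.png

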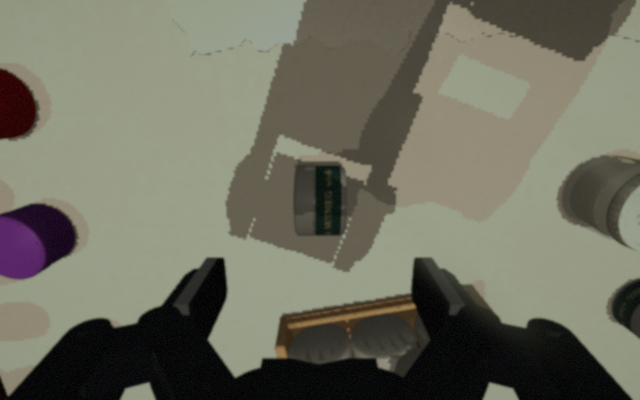

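Call:
{"method": "move_arm", "body": {
  "jaw": [8.5,8.5,8.5,8.5,8.5,8.5,8.5,7.0,6.0,5.0,4.0,3.0],
  "dp": [
    [-0.05,0,1.6],
    [0,0,1.8],
    [0,0,1.8],
    [0,0,1.8],
    [0,0,1.8],
    [0,0,1.8],
    [0,0,1.4],
    [0,0,0],
    [0,0,0],
    [0,0,0],
    [0,0,0],
    [0,0,0]
  ],
  "turn": [
    [0,0,0],
    [0,0,0],
    [0,0,0],
    [0,0,0],
    [0,0,0],
    [0,0,0],
    [0,0,0],
    [0,0,0],
    [0,0,0],
    [0,0,0],
    [0,0,0],
    [0,0,0]
  ],
  "force": 30
}}

```text
time_s: 11.77
position: [0.4333, -0.0311, 0.0109]
tool_rot: [[-1.0, 0.003, -0.0], [0.003, 1.0, -0.002], [0.0, -0.002, -1.0]]
ft_force: [-0.4, -0.6, 2.0]
grip_width: 0.0387
gripper_force: 30.1
```

Call:
{"method": "move_arm", "body": {
  "jaw": [3.0,3.0,3.0,3.0],
  "dp": [
    [0,0,0],
    [0,0,0],
    [0,0,0],
    [0,0,0]
  ],
  "turn": [
    [0,0,0],
    [0,0,0],
    [0,0,0],
    [0,0,0]
  ]
}}

```text
time_s: 12.1
position: [0.4333, -0.0311, 0.0108]
tool_rot: [[-1.0, 0.003, -0.0], [0.003, 1.0, -0.002], [0.0, -0.002, -1.0]]
ft_force: [0.0, -0.7, 6.1]
grip_width: 0.0391
gripper_force: 30.7
```

```bash
cat > tgt.py <<'E'
import numpy as np
t=np.radians(11.1);C=np.array([.574,.0303]);X=np.array([np.cos(t),np.sin(t)]);Y=np.array([-X[1],X[0]])
sad=C-.029*Y;cro=C
E
python3 -c "
from h import *;from tgt import *
s=observe();p=s['position'];print(p.round(4),s['time_s'],sad)
# lift to .20 then to above saddle: grip height: TCP z = mid z -.0285+p[2]
plan([sad[0]-.03,sad[1],.16],down(101.1),wmax=.1)
"
```

```text
[ 0.4333 -0.0311  0.0108] 12.1 [0.57958314 0.00184251]
rows 14 turn/row [-0.0, 0.0, 0.098]
[-0.83, 0.24, -1.07],[-0.8, 0.32, -1.07],[-0.77, 0.39, -1.07],[-0.73, 0.47, -1.07],[-0.68, 0.54, -1.07],[-0.62, 0.6, -1.07],[-0.56, 0.66, -1.07],[-0.49, 0.71, -1.07],[-0.42, 0.75, -1.07],[-0.34, 0.79, -1.07],[-0.26, 0.82, -1.07],[-0.18, 0.84, -1.07],[-0.1, 0.86, -1.07],[-0.01, 0.86, -1.07],
```

Call:
{"method": "move_arm", "body": {
  "jaw": [3.0,3.0,3.0,3.0,3.0,3.0,3.0,3.0,3.0,3.0],
  "dp": [
    [0,0,-2.0],
    [0,0,-2.0],
    [0,0,-2.0],
    [-0.83,0.24,-0.64],
    [-0.8,0.32,-0.64],
    [-0.77,0.39,-0.64],
    [-0.73,0.47,-0.64],
    [-0.68,0.54,-0.64],
    [-0.62,0.6,-0.64],
    [-0.56,0.66,-0.64]
  ],
  "turn": [
    [0,0,0],
    [0,0,0],
    [0,0,0],
    [0,0,0.098],
    [0,0,0.098],
    [0,0,0.098],
    [0,0,0.098],
    [0,0,0.098],
    [0,0,0.098],
    [0,0,0.098]
  ]
}}

```text
time_s: 12.93
position: [0.4914, -0.0139, 0.1152]
tool_rot: [[-0.769, 0.639, -0.002], [0.639, 0.769, -0.001], [0.001, -0.002, -1.0]]
ft_force: [-0.2, -0.0, -1.5]
grip_width: 0.0388
gripper_force: 30.6
```

Call:
{"method": "move_arm", "body": {
  "jaw": [3.0,3.0,3.0,3.0,3.0,3.0,3.0,3.0,3.0,3.0],
  "dp": [
    [-0.49,0.71,-0.64],
    [-0.42,0.75,-0.64],
    [-0.34,0.79,-0.64],
    [-0.26,0.82,-0.64],
    [-0.18,0.84,-0.64],
    [-0.1,0.86,-0.64],
    [-0.01,0.86,-0.64],
    [0,0,0],
    [0,0,0],
    [0,0,0]
  ],
  "turn": [
    [0,0,0.098],
    [0,0,0.098],
    [0,0,0.098],
    [0,0,0.098],
    [0,0,0.098],
    [0,0,0.098],
    [0,0,0.098],
    [0,0,0],
    [0,0,0],
    [0,0,0]
  ]
}}

```text
time_s: 13.77
position: [0.5485, 0.0025, 0.159]
tool_rot: [[-0.198, 0.98, -0.003], [0.98, 0.198, -0.001], [-0.0, -0.003, -1.0]]
ft_force: [-0.7, -0.0, -1.4]
grip_width: 0.0387
gripper_force: 30.6
```

```bash
cat > fit.py <<'E'
# where do the stack tins and the held tin lie (world), as the wrist camera sees them
from h import *;from tgt import *
import sys
im,d,st=snap('wrist',sys.argv[1]);p=cloud('wrist',d,st).reshape(-1,3);T=st['position'];print(T.round(4),st['time_s'],st['q'].round(1),st['tool_rot'].round(3).tolist())
r=p[:,:2]-C;u=r@X;v=r@Y
for vv,zz in((.029,.085),(-.029,.085),(0,.036),(-.057,.036),(.057,.036)):
    k=(abs(v-vv)<.022)&(abs(np.hypot(v-vv,p[:,2]-zz-.001)-.0285)<.006)&(abs(u)<.035)&(p[:,2]>zz+.008)
    if k.sum()<60: continue
    from scipy.optimize import minimize
    q=minimize(lambda s:np.minimum(abs(np.hypot(v[k]-s[0],p[k,2]-s[1])-.0285),.003).mean(),[vv,zz],method='Nelder-Mead',options=dict(initial_simplex=[[vv,zz],[vv+.003,zz],[vv,zz+.003]]))
    print('tin',vv,zz,q.x.round(4),k.sum(),'u',np.percentile(u[k],[1,3,97,99]).round(4))
E
python3 fit.py w6.png
```

```text
[0.5485 0.0025 0.159 ] 13.7667 [-12.1  25.3  81.3  -0.1  73.5 -23.4] [[-0.198, 0.98, -0.003], [0.98, 0.198, -0.001], [-0.0, -0.003, -1.0]]
tin 0.029 0.085 [0.0282 0.0868] 4652 u [-0.0196 -0.0191  0.017   0.0179]
tin 0 0.036 [-0.0008  0.0379] 841 u [-0.02   -0.0197  0.0167  0.0177]
tin -0.057 0.036 [-0.0574  0.0376] 533 u [-0.0195 -0.0179  0.0178  0.0181]
tin 0.057 0.036 [0.0569 0.0381] 1865 u [-0.0198 -0.0193  0.0171  0.018 ]
```

View pics/w6.png

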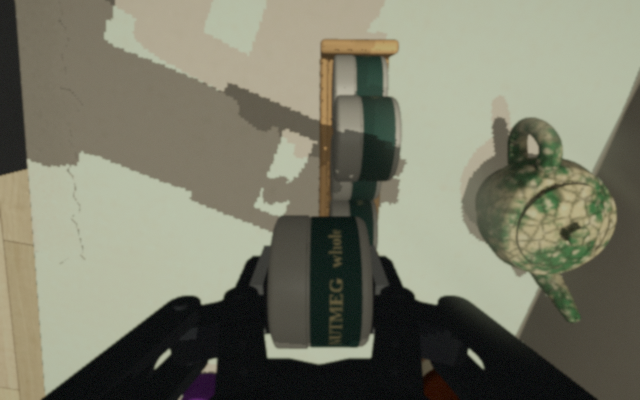

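```bash
cat > held.py <<'E'
from h import *;from tgt import *
import sys
from scipy.optimize import minimize
st=observe();p=cloud('wrist',np.load('pics/'+sys.argv[1]+'.npy'),st).reshape(-1,3);q=(p-st['position'])@st['tool_rot']
z0=-.0177
k=(abs(q[:,1])<.019)&(abs(q[:,0])<.03)&(abs(np.hypot(q[:,0],q[:,2]-z0)-.0285)<.005)&(q[:,2]<z0-.005)
r=minimize(lambda s:np.minimum(abs(np.hypot(q[k,0]-s[0],q[k,2]-s[1])-.0285),.003).mean(),[0,z0],method='Nelder-Mead',options=dict(initial_simplex=[[0,z0],[.003,z0],[0,z0+.003]]))
print('held tin centre in tool x,z',r.x.round(4),k.sum())
off=float(sys.argv[3]);tv=float(sys.argv[2]);P=C+(tv-off)*Y-.0006*X
print('TCP target',P.round(4));plan([P[0],P[1],float(sys.argv[4])],down(101.1),vmax=.012)
E
python3 held.py w6.png -.0303 .001 .080
```

```text
held tin centre in tool x,z [ 0.0003 -0.0191] 12281
TCP target [ 5.794e-01 -5.000e-04]
rows 8 turn/row [-0.0, 0.0, 0.001]
[-0.11, 0.38, 0.99],[-0.11, 0.37, 0.99],[-0.11, 0.37, 0.99],[-0.11, 0.37, 0.99],[-0.11, 0.37, 0.99],[-0.11, 0.37, 0.99],[-0.11, 0.37, 0.99],[-0.11, 0.37, 0.99],
```

Call:
{"method": "move_arm", "body": {
  "jaw": [3.0,3.0,3.0,3.0,3.0,3.0,3.0,3.0,3.0,3.0,3.0,3.0],
  "dp": [
    [-0.22,0.75,0],
    [-0.22,0.75,0],
    [-0.22,0.75,0],
    [-0.22,0.75,0],
    [0,0,1.3],
    [0,0,1.4],
    [0,0,1.4],
    [0,0,1.4],
    [0,0,1.2],
    [0,0,1.2],
    [0,0,0],
    [0,0,0]
  ],
  "turn": [
    [0,0,0.005],
    [0,0,0],
    [0,0,0],
    [0,0,0],
    [0,0,0],
    [0,0,0],
    [0,0,0],
    [0,0,0],
    [0,0,0],
    [0,0,0],
    [0,0,0],
    [0,0,0]
  ]
}}

```text
time_s: 14.82
position: [0.5806, -0.0006, 0.0801]
tool_rot: [[-0.19, 0.982, -0.003], [0.982, 0.19, -0.001], [-0.001, -0.003, -1.0]]
ft_force: [-0.3, 0.2, -0.5]
grip_width: 0.0387
gripper_force: 30.7
```

```bash
python3 fit.py w7.png; python3 held.py w7.png -.0303 .001 .070
python3 - <<'E'
from h import *
im,d,st=snap('scene','c7.png');s=snap('side','s7.png')[0]
cv2.imwrite('pics/v4.png',np.hstack([cv2.resize(im[160:250,270:390,::-1],(400,300)),cv2.resize(s[175:265,260:380,::-1],(400,300))]))
E
```

```text
[ 0.5806 -0.0006  0.0801] 14.8167 [-11.7  33.3  81.7  -0.1  65.2 -22.6] [[-0.19, 0.982, -0.003], [0.982, 0.19, -0.001], [-0.001, -0.003, -1.0]]
tin 0.029 0.085 [0.0281 0.0867] 12735 u [-0.019  -0.018   0.0172  0.0181]
tin -0.029 0.085 [-0.0455  0.0951] 795 u [-0.0311 -0.0305  0.0335  0.0341]
tin 0 0.036 [0.0018 0.0391] 654 u [-0.0191 -0.018   0.0172  0.018 ]
tin 0.057 0.036 [0.0568 0.0382] 3820 u [-0.0191 -0.0181  0.0175  0.0184]
held tin centre in tool x,z [ 0.0003 -0.0191] 12302
TCP target [ 5.794e-01 -5.000e-04]
rows 1 turn/row [-0.001, 0.001, -0.002]
[0.05, -0.14, 1.08],
```

View pics/v4.png

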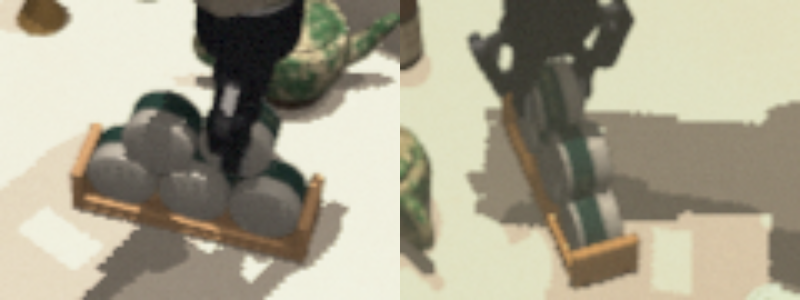

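Call:
{"method": "move_arm", "body": {
  "jaw": [3.0,3.0,3.0,3.0,3.0],
  "dp": [
    [0.03,-0.13,0.3],
    [0,0,0.4],
    [0,0,0.3],
    [0,0,0.1],
    [0,0,0]
  ],
  "turn": [
    [0,0,0],
    [0,0,0],
    [0,0,0],
    [0,0,0],
    [0,0,0]
  ]
}}

```text
time_s: 15.38
position: [0.5788, -0.0005, 0.0691]
tool_rot: [[-0.19, 0.982, -0.002], [0.982, 0.19, -0.001], [-0.001, -0.002, -1.0]]
ft_force: [0.1, -0.3, -1.0]
grip_width: 0.039
gripper_force: 30.7
```

Call:
{"method": "move_arm", "body": {
  "jaw": [3.0,3.0,3.0],
  "dp": [
    [0,0,0.1],
    [0,0,0.05],
    [0,0,0]
  ],
  "turn": [
    [0,0,0],
    [0,0,0],
    [0,0,0]
  ]
}}

```text
time_s: 15.63
position: [0.5791, -0.0005, 0.0687]
tool_rot: [[-0.19, 0.982, -0.001], [0.982, 0.19, -0.001], [-0.001, -0.001, -1.0]]
ft_force: [-1.0, 1.8, 5.1]
grip_width: 0.0389
gripper_force: 31.4
```

Call:
{"method": "move_arm", "body": {
  "jaw": [3.0,3.0,3.0],
  "dp": [
    [0.08,0,0],
    [0,0,0],
    [0,0,0]
  ],
  "turn": [
    [0,0,0],
    [0,0,0],
    [0,0,0]
  ]
}}

```text
time_s: 15.88
position: [0.579, 0.0003, 0.0683]
tool_rot: [[-0.19, 0.982, -0.001], [0.982, 0.19, -0.001], [-0.001, -0.001, -1.0]]
ft_force: [0.2, 0.6, 3.7]
grip_width: 0.0386
gripper_force: 31.1
```

Call:
{"method": "move_arm", "body": {
  "jaw": [3.0,3.0,3.0],
  "dp": [
    [0.04,0,0.05],
    [0,0,0],
    [0,0,0]
  ],
  "turn": [
    [0,0,0],
    [0,0,0],
    [0,0,0]
  ]
}}

```text
time_s: 16.13
position: [0.579, 0.0006, 0.0682]
tool_rot: [[-0.19, 0.982, -0.0], [0.982, 0.19, -0.002], [-0.002, -0.001, -1.0]]
ft_force: [-2.0, 0.7, 6.7]
grip_width: 0.0388
gripper_force: 31.7
```

Call:
{"method": "move_arm", "body": {
  "jaw": [4.0,4.2,4.6,5.0,5.2,5.2,5.2,5.2,5.2,5.2,5.2],
  "dp": [
    [0,0,0],
    [0,0,0],
    [0,0,0],
    [0,0,0],
    [0,0,0],
    [0,0,0],
    [0,0,-1.0],
    [0,0,-2.0],
    [0,0,-3.0],
    [0,0,-3.0],
    [0,0,0]
  ],
  "turn": [
    [0,0,0],
    [0,0,0],
    [0,0,0],
    [0,0,0],
    [0,0,0],
    [0,0,0],
    [0,0,0],
    [0,0,0],
    [0,0,0],
    [0,0,0],
    [0,0,0]
  ]
}}

```text
time_s: 17.05
position: [0.5811, 0.0004, 0.164]
tool_rot: [[-0.19, 0.982, 0.009], [0.982, 0.19, -0.003], [-0.005, 0.008, -1.0]]
ft_force: [1.1, -0.3, 0.9]
grip_width: 0.0521
gripper_force: 0.0
```

```bash
python3 fit.py w8.png
python3 - <<'E'
from h import *
im,d,st=snap('scene','c8.png');s=snap('side','s8.png')[0]
cv2.imwrite('pics/v5.png',np.hstack([cv2.resize(im[160:250,270:390,::-1],(400,300)),cv2.resize(s[175:265,260:380,::-1],(400,300))]))
E
```

```text
[5.811e-01 4.000e-04 1.640e-01] 17.05 [-11.6  27.8  76.   -0.1  75.7 -22.5] [[-0.19, 0.982, 0.009], [0.982, 0.19, -0.003], [-0.005, 0.008, -1.0]]
tin 0.029 0.085 [0.0282 0.0867] 4610 u [-0.0195 -0.0184  0.0173  0.0182]
tin -0.029 0.085 [-0.029  0.087] 3532 u [-0.0185 -0.0175  0.0183  0.019 ]
tin -0.057 0.036 [-0.0558  0.0391] 171 u [-0.019  -0.0181  0.0161  0.0172]
tin 0.057 0.036 [0.057  0.0381] 1714 u [-0.0191 -0.0183  0.0177  0.0185]
```

View pics/v5.png

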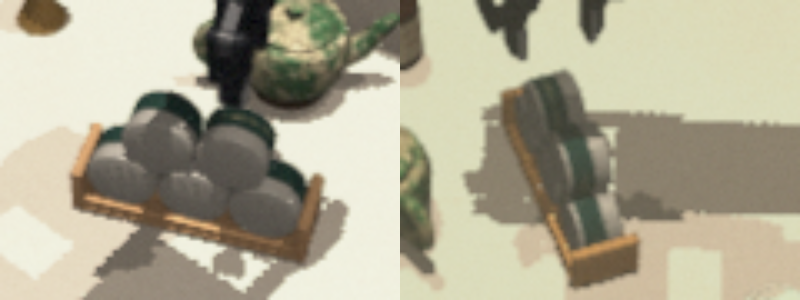

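```bash
python3 -c "
from h import *
plan([.5468,.3185,.0895],tilt(-30),vmax=.036)
print(cams.calibration('scene')['view'] is not None)
p=cloud('scene',np.load('pics/scene0.png.npy')).reshape(-1,3);m=(p[:,0]>.45)&(p[:,0]<.66)&(p[:,1]>.31)&(p[:,1]<.55)&(p[:,2]>.06);print(m.sum(),p[m].min(0) if m.any() else '',p[m].max(0) if m.any() else '')
"
```

```text
rows 10 turn/row [0.005, -0.052, 0.019]
[3.18, 0.29, 0.68],[3.22, 0.24, 0.51],[3.24, 0.18, 0.34],[3.26, 0.12, 0.17],[3.26, 0.06, 0.0],[3.26, -0.0, -0.17],[3.25, -0.07, -0.34],[3.22, -0.13, -0.51],[3.19, -0.19, -0.67],[3.15, -0.25, -0.84],
True
1306 [0.6289155  0.44728391 0.06001916] [0.65998394 0.52452135 0.33819019]
```

```bash
python3 -c "
from h import *
plan([.5195,.2884,.080],tilt(-30,85),vmax=.036)
"
```

```text
rows 12 turn/row [-0.028, -0.037, -0.105]
[2.45, -0.03, 0.64],[2.46, 0.21, 0.56],[2.44, 0.46, 0.47],[2.4, 0.7, 0.4],[2.33, 0.94, 0.33],[2.23, 1.17, 0.28],[2.1, 1.39, 0.23],[1.95, 1.6, 0.2],[1.78, 1.79, 0.18],[1.59, 1.96, 0.17],[1.38, 2.11, 0.17],[1.16, 2.24, 0.18],
```

Call:
{"method": "move_arm", "body": {
  "jaw": [5.2,5.2,5.2,5.2,6.0,7.0,8.0,8.5,8.5,8.5,8.5,8.5],
  "dp": [
    [2.45,-0.03,0.64],
    [2.46,0.21,0.56],
    [2.44,0.46,0.47],
    [2.4,0.7,0.4],
    [2.33,0.94,0.33],
    [2.23,1.17,0.28],
    [2.1,1.39,0.23],
    [1.95,1.6,0.2],
    [1.78,1.79,0.18],
    [1.59,1.96,0.17],
    [1.38,2.11,0.17],
    [1.16,2.24,0.18]
  ],
  "turn": [
    [-0.028,-0.037,-0.105],
    [-0.028,-0.037,-0.105],
    [-0.028,-0.037,-0.105],
    [-0.028,-0.037,-0.105],
    [-0.028,-0.037,-0.105],
    [-0.028,-0.037,-0.105],
    [-0.028,-0.037,-0.105],
    [-0.028,-0.037,-0.105],
    [-0.028,-0.037,-0.105],
    [-0.028,-0.037,-0.105],
    [-0.028,-0.037,-0.105],
    [-0.028,-0.037,-0.105]
  ]
}}

```text
time_s: 18.2
position: [0.5185, 0.2896, 0.0789]
tool_rot: [[-0.866, 0.083, 0.493], [0.071, 0.997, -0.043], [-0.495, -0.002, -0.869]]
ft_force: [1.2, 0.2, -0.1]
grip_width: 0.0851
gripper_force: 0.0
```

Call:
{"method": "move_arm", "body": {
  "jaw": [8.5,8.5,8.5],
  "dp": [
    [0,0,0],
    [0,0,0],
    [0,0,0]
  ],
  "turn": [
    [0,0,0],
    [0,0,0],
    [0,0,0]
  ]
}}

```text
time_s: 18.45
position: [0.5198, 0.288, 0.0799]
tool_rot: [[-0.866, 0.09, 0.492], [0.078, 0.996, -0.045], [-0.494, -0.0, -0.869]]
ft_force: [0.6, -0.2, -0.5]
grip_width: 0.0853
gripper_force: 0.0
```

```bash
python3 - <<'E'
from h import *
im,d,st=snap('wrist','w9.png');P=cloud('wrist',d,st);print(st['position'].round(4),st['q'].round(1),st['time_s'])
for o in cams.outline_of('wrist','tin_b'):
    m=o['mask']&(d>0);p=P[m];t=p[abs(p[:,2]-.041)<.003]
    print(round(o['p'],2),np.percentile(p,[2,50,98],axis=0).round(3).tolist(),im[m].mean(0).round(),cv2.minEnclosingCircle(t[:,:2].astype(np.float32)) if len(t)>50 else '')
plan([.5593,.2849,.008],tilt(-30,85),vmax=.012)
E
```

```text
[0.5198 0.288  0.0799] [ 23.6  29.4  97.9 -29.   29.4 -38.8] 18.45
0.94 [[0.54, 0.065, 0.018], [0.548, 0.097, 0.055], [0.576, 0.113, 0.067]] [81. 84. 73.] ((0.5374957323074341, 0.08729495108127594), 0.02682284265756607)
0.9 [[0.52, 0.261, 0.006], [0.531, 0.287, 0.04], [0.569, 0.311, 0.042]] [114. 113.  99.] ((0.5470870733261108, 0.2853911817073822), 0.028779951855540276)
0.88 [[0.434, 0.345, 0.009], [0.452, 0.368, 0.04], [0.484, 0.396, 0.042]] [126.  30.  25.] ((0.4610186815261841, 0.37262529134750366), 0.02884473279118538)
0.75 [[0.605, 0.333, 0.005], [0.612, 0.35, 0.025], [0.65, 0.383, 0.041]] [104.  44.  36.] ((0.6322475671768188, 0.3598889708518982), 0.02782491222023964)
0.61 [[0.558, -0.102, 0.01], [0.572, 0.085, 0.082], [0.755, 0.088, 0.102]] [34. 39. 32.] 
0.49 [[0.551, 0.041, 0.015], [0.553, 0.048, 0.021], [0.558, 0.052, 0.028]] [55. 53. 45.] 
rows 7 turn/row [-0.0, -0.001, -0.0]
[0.03, 0.01, 1.18],[0.03, 0.01, 1.18],[0.03, 0.01, 1.18],[0.03, 0.01, 1.18],[0.03, 0.01, 1.18],[0.03, 0.01, 1.18],[0.03, 0.01, 1.18],
```

Call:
{"method": "move_arm", "body": {
  "jaw": [8.5,8.5,8.5,8.5,8.5,8.5,8.5,8.5,7.0,6.0,5.0,5.0],
  "dp": [
    [0.03,0,1.18],
    [0.03,0,1.18],
    [0.03,0,1.18],
    [0.03,0,1.18],
    [0.03,0,1.18],
    [0.03,0,1.18],
    [0.03,0,1.18],
    [0,0,0],
    [0,0,0],
    [0,0,0],
    [0,0,0],
    [0,0,0]
  ],
  "turn": [
    [0,0,0],
    [0,0,0],
    [0,0,0],
    [0,0,0],
    [0,0,0],
    [0,0,0],
    [0,0,0],
    [0,0,0],
    [0,0,0],
    [0,0,0],
    [0,0,0],
    [0,0,0]
  ],
  "force": 30
}}

```text
time_s: 19.55
position: [0.5587, 0.2852, 0.0082]
tool_rot: [[-0.865, 0.088, 0.494], [0.077, 0.996, -0.044], [-0.496, 0.0, -0.868]]
ft_force: [-1.5, -0.8, 1.6]
grip_width: 0.0559
gripper_force: 32.3
```

Call:
{"method": "move_arm", "body": {
  "jaw": [5.0,5.0,5.0],
  "dp": [
    [0,0,0],
    [0,0,0],
    [0,0,0]
  ],
  "turn": [
    [0,0,0],
    [0,0,0],
    [0,0,0]
  ]
}}

```text
time_s: 19.8
position: [0.5587, 0.2852, 0.0082]
tool_rot: [[-0.865, 0.088, 0.494], [0.077, 0.996, -0.044], [-0.496, 0.0, -0.868]]
ft_force: [-4.6, 0.0, 5.5]
grip_width: 0.0564
gripper_force: 32.7
```

```bash
python3 -c "
from h import *
s=observe();p=s['position'];print(p.round(4),s['time_s'],s['ft_force'])
plan(p+[-.03,-.02,.15],tilt(-30,85),vmax=.026)
s['position']=p+[-.03,-.02,.15]
print('B');plan([.432,.0,.10],tilt(60),s,vmax=.035)
"
```

```text
[0.5587 0.2852 0.0082] 19.8 [-4.58684867  0.03561496  5.47891159]
rows 6 turn/row [-0.0, -0.001, -0.0]
[-0.83, -0.38, -2.4],[-0.83, -0.38, -2.4],[-0.84, -0.38, -2.4],[-0.84, -0.38, -2.4],[-0.84, -0.38, -2.4],[-0.84, -0.38, -2.4],
B
rows 18 turn/row [-0.023, 0.069, 0.087]
[0.51, -1.51, 0.08],[0.37, -1.56, 0.07],[0.23, -1.58, 0.06],[0.09, -1.6, 0.03],[-0.05, -1.6, -0.0],[-0.18, -1.59, -0.05],[-0.32, -1.57, -0.1],[-0.44, -1.53, -0.17],[-0.56, -1.48, -0.24],[-0.67, -1.42, -0.31],[-0.76, -1.35, -0.39],[-0.84, -1.27, -0.48],[-0.92, -1.18, -0.57],[-0.97, -1.09, -0.66],[-1.01, -0.98, -0.76],[-1.04, -0.88, -0.85],[-1.05, -0.77, -0.94],[-1.04, -0.65, -1.03],
```

Call:
{"method": "move_arm", "body": {
  "jaw": [5.0,5.0,5.0,5.0,5.0,5.0],
  "dp": [
    [-0.83,-0.38,-2.4],
    [-0.83,-0.38,-2.4],
    [-0.84,-0.38,-2.4],
    [-0.84,-0.38,-2.4],
    [-0.84,-0.38,-2.4],
    [-0.84,-0.38,-2.4]
  ],
  "turn": [
    [0,0,0],
    [0,0,0],
    [0,0,0],
    [0,0,0],
    [0,0,0],
    [0,0,0]
  ]
}}

```text
time_s: 20.3
position: [0.5285, 0.2645, 0.1585]
tool_rot: [[-0.866, 0.088, 0.493], [0.077, 0.996, -0.044], [-0.495, -0.0, -0.869]]
ft_force: [0.1, 0.4, -0.6]
grip_width: 0.0559
gripper_force: 33.0
```

Call:
{"method": "move_arm", "body": {
  "jaw": [5.0,5.0,5.0,5.0,5.0,5.0,5.0,5.0,5.0,5.0,5.0,5.0],
  "dp": [
    [0.51,-1.51,0.08],
    [0.37,-1.56,0.07],
    [0.23,-1.58,0.06],
    [0.09,-1.6,0.03],
    [-0.05,-1.6,0],
    [-0.18,-1.59,-0.05],
    [-0.32,-1.57,-0.1],
    [-0.44,-1.53,-0.17],
    [-0.56,-1.48,-0.24],
    [-0.67,-1.42,-0.31],
    [-0.76,-1.35,-0.39],
    [-0.84,-1.27,-0.48]
  ],
  "turn": [
    [-0.023,0.069,0.087],
    [-0.023,0.069,0.087],
    [-0.023,0.069,0.087],
    [-0.023,0.069,0.087],
    [-0.023,0.069,0.087],
    [-0.023,0.069,0.087],
    [-0.023,0.069,0.087],
    [-0.023,0.069,0.087],
    [-0.023,0.069,0.087],
    [-0.023,0.069,0.087],
    [-0.023,0.069,0.087],
    [-0.023,0.069,0.087]
  ]
}}

```text
time_s: 21.3
position: [0.4643, 0.0872, 0.1194]
tool_rot: [[-0.502, 0.864, -0.025], [0.7, 0.423, 0.575], [0.507, 0.271, -0.818]]
ft_force: [0.1, -0.6, -1.1]
grip_width: 0.0562
gripper_force: 33.0
```

Call:
{"method": "move_arm", "body": {
  "jaw": [5.0,5.0,5.0,5.0,5.0,5.0,5.0,5.0,5.0],
  "dp": [
    [-0.92,-1.18,-0.57],
    [-0.97,-1.09,-0.66],
    [-1.01,-0.98,-0.76],
    [-1.04,-0.88,-0.85],
    [-1.05,-0.77,-0.94],
    [-1.04,-0.65,-1.03],
    [0,0,0],
    [0,0,0],
    [0,0,0]
  ],
  "turn": [
    [-0.023,0.069,0.087],
    [-0.023,0.069,0.087],
    [-0.023,0.069,0.087],
    [-0.023,0.069,0.087],
    [-0.023,0.069,0.087],
    [-0.023,0.069,0.087],
    [0,0,0],
    [0,0,0],
    [0,0,0]
  ]
}}

```text
time_s: 22.05
position: [0.4318, -0.0002, 0.1005]
tool_rot: [[0.005, 1.0, 0.0], [0.507, -0.003, 0.862], [0.862, -0.004, -0.507]]
ft_force: [0.3, 0.2, -1.2]
grip_width: 0.0558
gripper_force: 33.0
```

```bash
python3 -c "
from h import *
s=observe();p=s['position'];print(p.round(4),s['time_s'],s['q'].round(1))
plan([.432,-.018,.026],tilt(60),vmax=.012)
"
```

```text
[ 4.318e-01 -2.000e-04  1.005e-01] 22.05 [-41.2  36.3 102.6  40.4  89.5 -60.1]
rows 7 turn/row [0.0, 0.001, -0.001]
[-1.05, 0.01, 0.32],[-1.05, 0.01, 0.32],[-1.05, 0.01, 0.32],[-1.05, 0.01, 0.32],[-1.05, 0.01, 0.32],[-1.05, 0.0, 0.31],[-1.05, 0.0, 0.31],
```

Call:
{"method": "move_arm", "body": {
  "jaw": [5.0,5.0,5.0,5.0,5.0,5.0,5.0,5.0,5.0,5.0,5.0,5.0],
  "dp": [
    [-1.05,0,0.32],
    [-1.05,0,0.32],
    [-1.05,0,0.32],
    [-1.05,0,0.32],
    [-1.05,0,0.32],
    [-1.05,0,0.32],
    [-1.05,0,0.32],
    [-0.34,0,0.2],
    [-0.26,0,0.15],
    [-0.17,0,0.1],
    [0,0,0],
    [0,0,0]
  ],
  "turn": [
    [0,0,0],
    [0,0.004,0],
    [0,0.004,0],
    [0,0,0],
    [0,0,0],
    [0,0,0],
    [0,0,0],
    [0,0,0],
    [0,0,0],
    [0,0,0],
    [0,0,0],
    [0,0,0]
  ]
}}

```text
time_s: 23.05
position: [0.4312, -0.0178, 0.017]
tool_rot: [[0.006, 1.0, 0.001], [0.499, -0.003, 0.866], [0.866, -0.004, -0.499]]
ft_force: [-1.1, -0.5, 0.3]
grip_width: 0.0561
gripper_force: 33.1
```

Call:
{"method": "move_arm", "body": {
  "jaw": [5.0,5.0,5.0],
  "dp": [
    [-0.08,0,0.05],
    [-0.04,0,0.02],
    [0,0,0]
  ],
  "turn": [
    [0,0,0],
    [0,0,0],
    [0,0,0]
  ]
}}

```text
time_s: 23.3
position: [0.4312, -0.0177, 0.0169]
tool_rot: [[0.005, 1.0, 0.001], [0.497, -0.003, 0.868], [0.868, -0.004, -0.497]]
ft_force: [-2.5, -5.6, 15.3]
grip_width: 0.0558
gripper_force: 34.2
```

Contact with the worktop. Release and back off.

Call:
{"method": "move_arm", "body": {
  "jaw": [6.0,6.5,7.5,8.5,8.5,8.5,8.5,8.5,8.5,8.5],
  "dp": [
    [0,0,0],
    [0,0,0],
    [0,0,0],
    [0,0,0],
    [0,0,0],
    [0,0,-1.5],
    [0,0,-2.5],
    [0,0,-3.0],
    [0,0,-3.0],
    [0,0,0]
  ],
  "turn": [
    [0,0,0],
    [0,0,0],
    [0,0,0],
    [0,0,0],
    [0,0,0],
    [0,0,0],
    [0,0,0],
    [0,0,0],
    [0,0,0],
    [0,0,0]
  ]
}}

```text
time_s: 24.13
position: [0.4324, -0.1089, 0.0665]
tool_rot: [[0.004, 1.0, 0.006], [0.504, -0.007, 0.864], [0.864, -0.0, -0.504]]
ft_force: [0.1, -0.3, -1.1]
grip_width: 0.0848
gripper_force: 0.0
```

```bash
python3 -c "
from h import *
s=observe();print(s['position'].round(4),s['time_s'])
plan([.432,-.03,.13],down(180),wmax=.122)
"
```

```text
[ 0.4324 -0.1089  0.0665] 24.1333
rows 15 turn/row [0.054, -0.054, -0.095]
[0.63, -0.01, 0.24],[0.64, 0.07, 0.2],[0.64, 0.14, 0.16],[0.63, 0.21, 0.12],[0.61, 0.27, 0.07],[0.59, 0.33, 0.03],[0.56, 0.38, -0.02],[0.51, 0.43, -0.08],[0.47, 0.47, -0.13],[0.41, 0.51, -0.18],[0.35, 0.53, -0.23],[0.29, 0.55, -0.27],[0.22, 0.56, -0.32],[0.15, 0.55, -0.36],[0.08, 0.54, -0.39],
```

Call:
{"method": "move_arm", "body": {
  "jaw": [8.5,8.5,8.5,8.5,8.5,8.5,8.5,8.5,8.5,8.5],
  "dp": [
    [1.73,0,-1.0],
    [0.63,0,0.24],
    [0.64,0.07,0.2],
    [0.64,0.14,0.16],
    [0.63,0.21,0.12],
    [0.61,0.27,0.07],
    [0.59,0.33,0.03],
    [0.56,0.38,-0.02],
    [0.51,0.43,-0.08],
    [0.47,0.47,-0.13]
  ],
  "turn": [
    [0,0,0],
    [0.054,-0.054,-0.095],
    [0.054,-0.054,-0.095],
    [0.054,-0.054,-0.095],
    [0.054,-0.054,-0.095],
    [0.054,-0.054,-0.095],
    [0.054,-0.054,-0.095],
    [0.054,-0.054,-0.095],
    [0.054,-0.054,-0.095],
    [0.054,-0.054,-0.095]
  ]
}}

```text
time_s: 24.97
position: [0.4311, -0.0569, 0.1236]
tool_rot: [[-0.8, 0.562, -0.209], [0.459, 0.799, 0.389], [0.385, 0.215, -0.897]]
ft_force: [0.1, 0.1, -0.1]
grip_width: 0.0856
gripper_force: 0.0
```

Call:
{"method": "move_arm", "body": {
  "jaw": [8.5,8.5,8.5,8.5,8.5,8.5,8.5,8.5,8.5],
  "dp": [
    [0.41,0.51,-0.18],
    [0.35,0.53,-0.23],
    [0.29,0.55,-0.27],
    [0.22,0.56,-0.32],
    [0.15,0.55,-0.36],
    [0.08,0.54,-0.39],
    [0,0,0],
    [0,0,0],
    [0,0,0]
  ],
  "turn": [
    [0.054,-0.054,-0.095],
    [0.054,-0.054,-0.095],
    [0.054,-0.054,-0.095],
    [0.054,-0.054,-0.095],
    [0.054,-0.054,-0.095],
    [0.054,-0.054,-0.095],
    [0,0,0],
    [0,0,0],
    [0,0,0]
  ]
}}

```text
time_s: 25.72
position: [0.4309, -0.0262, 0.1491]
tool_rot: [[-1.0, -0.003, -0.001], [-0.003, 1.0, 0.011], [0.001, 0.011, -1.0]]
ft_force: [-0.3, -0.2, -0.8]
grip_width: 0.0854
gripper_force: 0.0
```

```bash
python3 lie.py .432 -.03 w10.png; python3 -c "
from h import *
plan([.432,-.03,.0105],down(180),vmax=.018)"
```

```text
[ 0.4309 -0.0262  0.1491] 25.7167 [[-1.0, -0.003, -0.001], [-0.003, 1.0, 0.011], [0.001, 0.011, -1.0]]
rect ((0.4335499405860901, -0.029087143018841743), (0.03855959326028824, 0.054338257759809494), 89.71357727050781) 3117 top 0.059400021802073835 [[0.4068, -0.0475, 0.0328], [0.4581, -0.0102, 0.0596]]
ridge [ 0.43341794 -0.02922154  0.05714452]
rows 8 turn/row [0.001, -0.0, 0.0]
[-0.02, -0.06, 1.73],[-0.01, -0.06, 1.73],[-0.01, -0.06, 1.73],[-0.01, -0.05, 1.73],[-0.01, -0.05, 1.73],[-0.01, -0.05, 1.73],[-0.01, -0.05, 1.73],[-0.01, -0.05, 1.73],
```

Call:
{"method": "move_arm", "body": {
  "jaw": [8.5,8.5,8.5,8.5,8.5,8.5,8.5,8.5,7.0,6.0,5.0,4.0],
  "dp": [
    [-0.06,-0.06,1.73],
    [-0.05,-0.06,1.73],
    [-0.05,-0.06,1.73],
    [-0.05,-0.05,1.73],
    [-0.05,-0.05,1.73],
    [-0.05,-0.05,1.73],
    [0,-0.05,1.73],
    [0,-0.05,1.73],
    [0,0,0],
    [0,0,0],
    [0,0,0],
    [0,0,0]
  ],
  "turn": [
    [0.004,0,0],
    [0.004,0,0],
    [0.003,0,0],
    [0,0,0],
    [0,0,0],
    [0,0,0],
    [0,0,0],
    [0,0,0],
    [0,0,0],
    [0,0,0],
    [0,0,0],
    [0,0,0]
  ]
}}

```text
time_s: 26.77
position: [0.4345, -0.0306, 0.0118]
tool_rot: [[-1.0, -0.004, 0.001], [-0.004, 1.0, -0.002], [-0.001, -0.002, -1.0]]
ft_force: [-0.1, -0.5, -0.1]
grip_width: 0.04
gripper_force: 0.1
```

Call:
{"method": "move_arm", "body": {
  "jaw": [3.0,3.0,3.0,3.0,3.0],
  "dp": [
    [0,0,0],
    [0,0,0],
    [0,0,0],
    [0,0,0],
    [0,0,0]
  ],
  "turn": [
    [0,0,0],
    [0,0,0],
    [0,0,0],
    [0,0,0],
    [0,0,0]
  ]
}}

```text
time_s: 27.18
position: [0.4344, -0.0306, 0.0118]
tool_rot: [[-1.0, -0.005, 0.002], [-0.005, 1.0, -0.002], [-0.002, -0.002, -1.0]]
ft_force: [-0.7, -1.1, 7.2]
grip_width: 0.0387
gripper_force: 31.1
```

```bash
python3 -c "
from h import *;from tgt import *
s=observe();p=s['position'];print(p.round(4),s['time_s'])
s['position']=p+[0,0,.13]
plan([C[0]-.04,C[1]-.01,.21],down(101.1),s,wmax=.1)
"
```

```text
[ 0.4344 -0.0306  0.0118] 27.1833
rows 14 turn/row [-0.0, 0.0, 0.099]
[-0.71, 0.36, -0.49],[-0.67, 0.43, -0.49],[-0.63, 0.49, -0.49],[-0.58, 0.55, -0.49],[-0.52, 0.61, -0.49],[-0.46, 0.65, -0.49],[-0.39, 0.7, -0.49],[-0.32, 0.73, -0.49],[-0.25, 0.76, -0.49],[-0.17, 0.78, -0.49],[-0.09, 0.79, -0.49],[-0.01, 0.8, -0.49],[0.06, 0.8, -0.49],[0.14, 0.79, -0.49],
```

Call:
{"method": "move_arm", "body": {
  "jaw": [3.0,3.0,3.0,3.0,3.0,3.0,3.0,3.0,3.0,3.0,3.0],
  "dp": [
    [0,0,-2.0],
    [0,0,-2.8],
    [0,0,-2.8],
    [0,0,-2.8],
    [0,0,-2.6],
    [-0.71,0.36,-0.49],
    [-0.67,0.43,-0.49],
    [-0.63,0.49,-0.49],
    [-0.58,0.55,-0.49],
    [-0.52,0.61,-0.49],
    [-0.46,0.65,-0.49]
  ],
  "turn": [
    [0,0,0],
    [0,0,0],
    [0,0,0],
    [0,0,0],
    [0,0,0],
    [0,0,0.099],
    [0,0,0.099],
    [0,0,0.099],
    [0,0,0.099],
    [0,0,0.099],
    [0,0,0.099]
  ]
}}

```text
time_s: 28.1
position: [0.4766, -0.0079, 0.1708]
tool_rot: [[-0.829, 0.56, -0.0], [0.56, 0.829, -0.001], [-0.001, -0.001, -1.0]]
ft_force: [0.1, 0.9, -1.0]
grip_width: 0.0387
gripper_force: 30.7
```

Call:
{"method": "move_arm", "body": {
  "jaw": [3.0,3.0,3.0,3.0,3.0,3.0,3.0,3.0,3.0,3.0,3.0],
  "dp": [
    [-0.39,0.7,-0.49],
    [-0.32,0.73,-0.49],
    [-0.25,0.76,-0.49],
    [-0.17,0.78,-0.49],
    [-0.09,0.79,-0.49],
    [-0.01,0.8,-0.49],
    [0.06,0.8,-0.49],
    [0.14,0.79,-0.49],
    [0,0,0],
    [0,0,0],
    [0,0,0]
  ],
  "turn": [
    [0,0,0.099],
    [0,0,0.099],
    [0,0,0.099],
    [0,0,0.099],
    [0,0,0.099],
    [0,0,0.099],
    [0,0,0.099],
    [0,0,0.099],
    [0,0,0],
    [0,0,0],
    [0,0,0]
  ]
}}

```text
time_s: 29.02
position: [0.533, 0.0206, 0.2092]
tool_rot: [[-0.191, 0.982, -0.001], [0.982, 0.191, -0.001], [-0.001, -0.001, -1.0]]
ft_force: [-0.2, -1.5, -0.7]
grip_width: 0.0387
gripper_force: 30.7
```

```bash
python3 fit.py w11.png; python3 held.py w11.png 0 .0005 .21
```

```text
[0.533  0.0206 0.2092] 29.0167 [-10.5  21.2  79.2  -0.1  79.7 -21.5] [[-0.191, 0.982, -0.001], [0.982, 0.191, -0.001], [-0.001, -0.001, -1.0]]
tin 0.029 0.085 [0.0282 0.0867] 2820 u [-0.0198 -0.0192  0.0169  0.0179]
tin -0.029 0.085 [-0.029   0.0868] 1482 u [-0.0184 -0.0167  0.0183  0.0189]
tin 0 0.036 [-0.0017  0.0362] 82 u [-0.0202 -0.0202 -0.0178 -0.0176]
tin 0.057 0.036 [0.0571 0.0379] 1333 u [-0.0199 -0.0197  0.0171  0.018 ]
held tin centre in tool x,z [ 0.0007 -0.0181] 12018
TCP target [0.5735 0.0297]
rows 4 turn/row [-0.0, 0.0, -0.0]
[0.03, 1.04, -0.02],[0.03, 1.04, -0.02],[0.03, 1.04, -0.02],[0.03, 1.04, -0.02],
```

Call:
{"method": "move_arm", "body": {
  "jaw": [3.0,3.0,3.0,3.0,3.0,3.0,3.0,3.0,3.0,3.0,3.0,3.0],
  "dp": [
    [0.02,1.03,0],
    [0.02,1.03,0],
    [0.02,1.03,0],
    [0,1.02,0],
    [0,0,1.5],
    [0,0,1.6],
    [0,0,1.6],
    [0,0,1.5],
    [0,0,1.2],
    [0,0,1.0],
    [0,0,0],
    [0,0,0]
  ],
  "turn": [
    [0,0,0],
    [0,0,0],
    [0,0,0],
    [0,0,0],
    [0,0,0],
    [0,0,0],
    [0,0,0],
    [0,0,0],
    [0,0,0],
    [0,0,0],
    [0,0,0],
    [0,0,0]
  ]
}}

```text
time_s: 30.07
position: [0.5737, 0.0287, 0.1255]
tool_rot: [[-0.189, 0.982, -0.0], [0.982, 0.189, -0.001], [-0.001, -0.001, -1.0]]
ft_force: [-0.5, -0.1, -1.0]
grip_width: 0.0386
gripper_force: 30.7
```

```bash
python3 -c "
from h import *;from tgt import *
s=observe();p=s['position'];r=p[:2]-C;print(p.round(4),'u,v',r@X,r@Y,s['time_s'],s['tool_rot'].round(3).tolist())
im=snap('scene','c9.png')[0];s=snap('side','s9.png')[0]
cv2.imwrite('pics/v6.png',np.hstack([cv2.resize(im[140:245,260:400,::-1],(400,300)),cv2.resize(s[165:270,250:390,::-1],(400,300))]))
"
```

```text
[0.5737 0.0287 0.1255] u,v -0.0005718726132500404 -0.0015009323725573337 30.0667 [[-0.189, 0.982, -0.0], [0.982, 0.189, -0.001], [-0.001, -0.001, -1.0]]
```

View pics/v6.png

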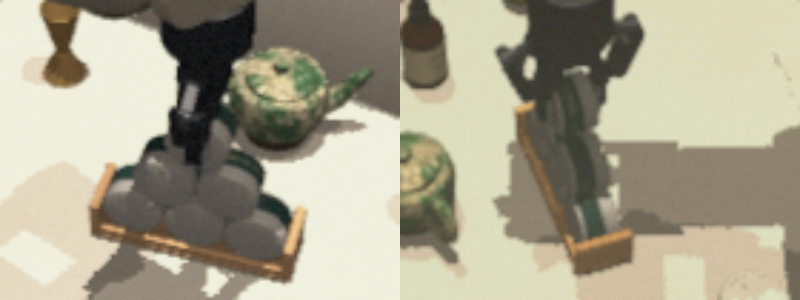

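The held tin hovers centred over the two second-row tins (left crop, about (215,140)), lid forward. Lowering gently.

Call:
{"method": "move_arm", "body": {
  "jaw": [3.0,3.0,3.0,3.0,3.0],
  "dp": [
    [0.04,0,0.3],
    [0,0,0.25],
    [0,0,0.1],
    [0,0,0],
    [0,0,0]
  ],
  "turn": [
    [0,0,0],
    [0,0,0],
    [0,0,0],
    [0,0,0],
    [0,0,0]
  ]
}}

```text
time_s: 30.58
position: [0.5738, 0.0292, 0.1191]
tool_rot: [[-0.189, 0.982, 0.0], [0.982, 0.189, -0.002], [-0.002, -0.0, -1.0]]
ft_force: [-0.3, -0.3, -0.6]
grip_width: 0.0389
gripper_force: 30.7
```

Call:
{"method": "move_arm", "body": {
  "jaw": [3.0,3.0,3.0],
  "dp": [
    [0,0,0.08],
    [0,0,0],
    [0,0,0]
  ],
  "turn": [
    [0,0,0],
    [0,0,0],
    [0,0,0]
  ]
}}

```text
time_s: 30.83
position: [0.5738, 0.0292, 0.1183]
tool_rot: [[-0.189, 0.982, 0.0], [0.982, 0.189, -0.002], [-0.002, -0.0, -1.0]]
ft_force: [0.6, 0.1, -1.8]
grip_width: 0.0385
gripper_force: 30.7
```

Call:
{"method": "move_arm", "body": {
  "jaw": [3.0,3.0,3.0],
  "dp": [
    [0,0,0.08],
    [0,0,0],
    [0,0,0]
  ],
  "turn": [
    [0,0,0],
    [0,0,0],
    [0,0,0]
  ]
}}

```text
time_s: 31.08
position: [0.5739, 0.0292, 0.1177]
tool_rot: [[-0.189, 0.982, 0.001], [0.982, 0.189, -0.002], [-0.002, 0.0, -1.0]]
ft_force: [0.3, 0.2, 1.7]
grip_width: 0.0386
gripper_force: 31.0
```

Call:
{"method": "move_arm", "body": {
  "jaw": [3.0,3.0,3.0],
  "dp": [
    [0,0,0.03],
    [0,0,0],
    [0,0,0]
  ],
  "turn": [
    [0,0,0],
    [0,0,0],
    [0,0,0]
  ]
}}

```text
time_s: 31.33
position: [0.5741, 0.0291, 0.1177]
tool_rot: [[-0.189, 0.982, 0.001], [0.982, 0.189, -0.002], [-0.002, 0.001, -1.0]]
ft_force: [-0.6, 0.3, 4.7]
grip_width: 0.0387
gripper_force: 31.5
```

Call:
{"method": "move_arm", "body": {
  "jaw": [4.0,4.2,4.6,5.0,5.2,5.2,5.2,5.2,5.2,5.2,5.2],
  "dp": [
    [0,0,0],
    [0,0,0],
    [0,0,0],
    [0,0,0],
    [0,0,0],
    [0,0,0],
    [0,0,-1.0],
    [0,0,-2.0],
    [0,0,-3.0],
    [0,0,-3.0],
    [0,0,0]
  ],
  "turn": [
    [0,0,0],
    [0,0,0],
    [0,0,0],
    [0,0,0],
    [0,0,0],
    [0,0,0],
    [0,0,0],
    [0,0,0],
    [0,0,0],
    [0,0,0],
    [0,0,0]
  ]
}}

```text
time_s: 32.25
position: [0.5758, 0.0291, 0.2139]
tool_rot: [[-0.189, 0.982, 0.011], [0.982, 0.189, -0.003], [-0.005, 0.01, -1.0]]
ft_force: [0.4, -0.1, 0.4]
grip_width: 0.0521
gripper_force: 0.0
```

```bash
sed -i 's/for vv,zz in(/for vv,zz in((0,.133),/' fit.py; python3 fit.py w12.png
python3 - <<'E'
from h import *
im,d,st=snap('scene','c12.png');P=cloud('scene',d)
for q in ['salt_jar','lime','bitters_bottle','measure']:
    o=cams.outline_of('scene',q)
    if o: m=o[0]['mask']&(d>0);print(q,np.median(P[m],0).round(3))
s=snap('side','s12.png')[0]
cv2.imwrite('pics/v7.png',np.hstack([cv2.resize(im[140:245,260:400,::-1],(400,300)),cv2.resize(s[165:270,250:390,::-1],(400,300))]))
E
```

```text
[0.5758 0.0291 0.2139] 32.25 [ -8.8  24.9  72.2  -0.1  82.2 -19.7] [[-0.189, 0.982, 0.011], [0.982, 0.189, -0.003], [-0.005, 0.01, -1.0]]
tin 0 0.133 [-1.000e-04  1.357e-01] 3500 u [-0.0178 -0.0168  0.0188  0.0196]
tin 0.029 0.085 [0.0282 0.0868] 1832 u [-0.0193 -0.0185  0.0171  0.0179]
tin -0.029 0.085 [-0.0278  0.0878] 196 u [-0.0178 -0.0168  0.0176  0.0187]
tin -0.057 0.036 [-0.0558  0.0393] 93 u [-0.0185 -0.0175  0.0164  0.0175]
tin 0.057 0.036 [0.0571 0.0381] 1215 u [-0.0193 -0.0183  0.0171  0.018 ]
salt_jar [0.422 0.206 0.056]
lime [ 0.577 -0.257  0.032]
bitters_bottle [ 0.686 -0.159  0.062]
measure [0.695 0.246 0.06 ]
```

View pics/v7.png

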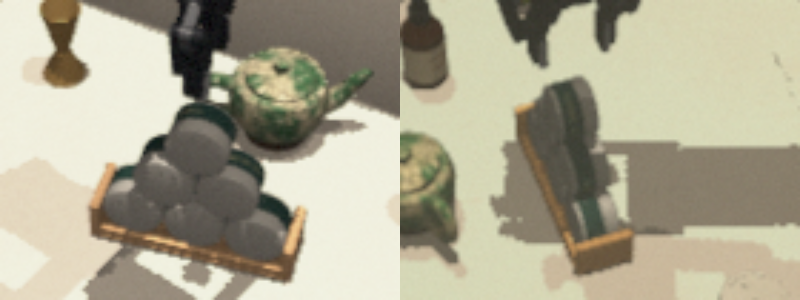

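The pyramid stands complete: the crown tin is at v≈0 and z≈134 mm (after camera bias), lids face the front, the surroundings haven't moved, and the gripper is clear. Handing in.

```bash
python3 -c "
from rig import ticket
print(ticket.close_job())"
```

```text
the job is handed in; nothing more can be done
None
```

Job handed in after about 32 s of robot time: tin_a lies in the free second-row saddle and tin_b crowns the pyramid, both with lids to the front. In the last images the other tins and the jar, lime, bottle and measure were where they started.

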